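# Strip the printer's air-filter housing and chock its cartridge

## Robot

A 6-joint arm with a two-finger parallel gripper is mounted at the origin on the work surface. World frame = base frame: x ahead of the robot, y to its left, z up, the work surface at z = 0. Lengths are in m, angles in rad, forces in N, time in s.
With the tool pointing down it reaches from about 0.3 to 0.825 m from the base axis. Payload 5.4 kg.
Tool frame: the origin (TCP) lies at the very end of the fingers, on their centre line; the grasp point (between the pads) lies bot.grip_point_offset behind it (bot.grip_point_offset is the distance from the TCP to the grasp point, in m); z points along the fingers, y is the direction in which the jaws open and shut (so a half turn about z gives the same grasp; the last joint's range is limited). The gripper opens to 92 mm and grips with 3 to 60 N. Pads are 20 mm wide; open, the fingers measure 128 mm over their backs; the gripper's body (75 mm by 189 mm) begins 69 mm behind the grasp point.
Start: joints at [0.904, 0.158, 1.597, -0, 1.386, -0.21], TCP at [0.254, 0.516, 0.215] pointing down, gripper open.
Joint ranges: [-2.91, 2.91], [-0.94, 2.29], [0.18, 2.7], [-1.29, 4.43], [0.17, 2.64], [-3, 3]. Speed limits (rad/s): [2.57, 2.57, 3.14, 3.14, 3.14, 3.14].

## Interface

Orientations are given as a unit quaternion [w, x, y, z].
In Python, from station import bot, capture, camera_params, spotter gives the robot as it stands.
- The arm moves only by the tool jog_arm, never from a script. Its argument "steps" is a list of rows, each a list of 3 entries, a list of its own where there are three numbers: the shift along the tool's x, y, z in m, then the turn, a rotation vector about the tool's x, y, z in rad, then the opening, from -1 (shut) to 1 (fully open). A call has exactly 10 rows; each row shifts and turns the commanded pose from where the row before left it, along the tool's axes as they then stand; what a row does not reach is not made up. A row lasts 1/8 s, in which the tool goes at most 62.5 mm and 10.7 degrees, less where a joint would pass 70% of its speed; a pose out of reach is approached as far as the arm can. A call is refused whole if a number of a shift passes 0.0625 or a number of a turn 0.188, either way. A call with a gripper value outside its range is refused whole. The fingers move at their own pace and stop on an object; the grip force is fixed at half the most. Time passes only in rows, so rows that do not move let the fingers close, or fill a call up. It gives the time, the measured TCP pose, the force and the opening at its end, in the units of the state.
- bot.state(): the state, without advancing time (a new reading comes with each control period).
- capture(name): name is "scene" or "side" or "wrist"; returns the picture (480x640x3 uint8, red, green, blue); there is no depth.
- camera_params(name): a dict with "K" (3x3 intrinsics, pixels), "dist_coeffs" ([k1, k2, p1, p2, k3] as OpenCV has them; the pictures are not rectified), "world_from_camera" (4x4, takes a point from camera to world coordinates). Camera axes: x right, y down, z forward; pixel columns grow to the right and rows downward; lengths in m; the calibration is good to about 2 mm. A picture is of the moment at which its call begins: read the wrist's pose just before it. camera_params takes no time and is no camera call; for the wrist camera it gives the pose at the moment of the call.
- bot.close_job(): hands the job in, once; it reports no verdict.
Trained networks look in the newest picture that a camera, given by its name, has taken for a name from the list of things; names that differ only in an ending like _2 or _b are one class to them, and where a whole thing is asked for, a point or a joint stands for the part that bears it (a point fixed in the world has none). Each returns a list of dicts, best first, with "conf" (0 to 1); they miss things now and then, are a little off and sometimes report something else, mostly with a low value. They report only what shows in the picture. A call takes as long as a camera call. They do not tell look-alikes from the thing itself.
- spotter.masks_of(camera, label): "mask" (480x640 bool, what is visible of it) and "centre" ([column, row] in pixels, amid what is visible of it).
The state is a dict: "time_s": time; "q": joint angles; "joint_vel": joint speeds; "joint_efforts": joint torques, N m; "eef_pos": TCP position; "ee_rot": TCP orientation; "wrist_force": force on the tool from outside, world axes, zero at the start; "ft_torque": the same for the moment, N m; "grip_width": finger opening in m.
Only numpy, scipy, OpenCV 4.12 (cv2) and the standard library are available. Lean on these libraries where they do the work, as an engineer would, in place of code of your own. Each camera call takes 0.05 s, during which the arm holds its last target.

## Task

Open the air-filter housing by squeezing the two tabs of its cover together, lift the cover off and set it down on the bare bench; then take it again by the rib on its top and lay it flat in the narrow metal tray, right down on the tray's floor. Next lift the round cartridge out of the housing and lay it on the plywood board right beside the cartridge that already lies against the end stop, then put the rubber chock on the board with its thin edge snug under the outer cartridge, so that the row cannot roll apart. Drop nothing, and leave the other things on the bench where they are.

Things in the scene. Friction and masses are not known exactly. Their poses are not given: they have to be found in the camera images.
- housing: Grey louvred filter housing, fixed: a trough 68 (its x) x 144 (its y) x 70 mm high; inside 60 x 134 mm, floor 5 mm thick. Origin: centre of underside. At mid length of each long wall a catch, 40 mm long, juts 4 mm inward 3 to 7 mm below the rim (52 mm clear between). The strip of bench between the robot and the housing is kept clear, wide enough for the cover.
- cover: Pale clip-on cover: plate 68 (x) x 144 (y) x 4 mm, feet reaching 14 mm below it. Origin: centre of the plate's underside, z up: 70 mm over the bench on the housing, 14 mm on the bare bench, 19 mm over the tray's underside when home in the tray. A snap tab stands at x = +28 and -28 mm, a rib between them. 0.17 kg.
- cover_rib (a point): Middle of the fixed rib on the cover's top, 21 mm above the cover's origin. The rib is 28 mm long (cover's x), 12 mm thick (cover's y) and stands from 4 to 38 mm above the cover's origin: the second grasp, pinched along the cover's y.
- tab_a (a joint): Inward travel (m) of the grey tab on the cover's +x side: 0 = out, hooked under the catch; free of it from 0.004; 0.007 = fully in. Tab 6 mm thick, 26 mm wide, from 5 to 30 mm above the cover's origin; the pair measures 62 mm over its outer faces when out, 48 mm when in. Spring 2 N out, 5.5 N in. Both must be held in while lifting.
- tab_b (a joint): The same for the tab on the cover's -x side.
- tray: Open aluminium tray fixed to the bench, 88 (its x) x 164 (its y) x 48 mm high, walls and floor 5 mm thick; the pocket of 78 x 154 mm takes the cover flat, its long side along y, either way round, but leaves no room for fingers outside the tabs. Origin: centre of its underside.
- board: Plywood board fixed to the bench, 180 (its x) x 110 (its y) mm, 6 mm thick, with an upright end stop 40 mm higher than the board at its +x end, the stop's face at x = +80 mm. Origin: centre of its underside. The row of cartridges runs from the stop towards -x, their axes along y.
- cartridge_old: Round filter cartridge 44 mm in diameter and 62 mm long, black end caps, lying on the board against (or within about 1 mm of) the end stop. Origin: centre of the cylinder; its y axis is the cylinder's axis; it can roll. 0.12 kg.
- cartridge: The same kind of cartridge (44 mm in diameter, 62 mm long, flat ends) lying on its side in the housing, along the housing's y, with about 36 mm of room beyond each end. Origin: centre of the cylinder; its y axis is the cylinder's axis. 0.12 kg, may vary. Can be held end to end.
- chock: Black rubber wedge, 60 (x) x 50 (y) x 36 mm high, flat on the bench. Origin: centre of underside. Flat top from x = -30 to -8 mm, then a slope of 42 degrees down to a 2 mm thin edge at x = +30 mm. With the slope touching a cartridge on the same surface, the origin is 41 mm (horizontally) from the cartridge's axis. 0.15 kg.
- spool: Bystander: small reel lying flat, cardboard flanges, 84 mm across, 36 mm high; origin at the centre of its underside
- scraper: Bystander: spatula-like print scraper, 170 mm, lying on the bench; origin under its middle
- screwdriver: Bystander: screwdriver, 160 mm, lying on the bench; origin under its middle
- bottle: Bystander: standing white bottle, 54 mm across, 140 mm tall; origin at the centre of its underside
- jar: Bystander: standing clear jar with a black cap, 70 mm across, 80 mm tall; origin at the centre of its underside
- pot: Bystander: small printed pot, 72 mm across, 60 mm tall; origin at the centre of its underside
Things that resemble listed ones, but are neither listed nor needed, are in the scene too. What is shaped like the cartridge_old but yellow is not meant. Of the things that look like the chock, take the one that is farthest from the robot's base at the start.

How it is judged:
By the outcome, as a careful person would: the job done as asked, in the order asked, and still so for the second after the job is handed in, with the robot touching nothing.
It also fails if it takes over 72 s, if anything falls off the work surface, if the arm or the gripper's body presses on something with over 40 N, if the wrist force passes 120 N, or if a joint passes its speed limit or range.

## Working session

There is one attempt and no reset: what is moved stays moved. The work goes in short steps, Python scripts to look and compute and a tool call to move; the robot and the scene stay as the last step left them, time stands still between calls to the robot, and variables do not carry over. Pictures are saved under pics/ and viewed, and the job is handed in when it is done.

Besides the shell and the picture viewer there is one more tool, called after "Call:" as name(argument=value, ...) on one line, values as JSON. jog_arm: Moves the arm, as the interface text tells. Its arguments: {"type":"object","properties":{"steps":{"type":"array"}},"required":["steps"]}

```bash
ls; mkdir -p pics; python3 - <<'E'
from station import bot, capture, camera_params, spotter
import cv2,numpy as np
s=bot.state();print({k:(np.round(v,4) if not isinstance(v,float) else v) for k,v in s.items()}, bot.grip_point_offset)
for n in ["scene","side","wrist"]:
    im=capture(n);cv2.imwrite(f"pics/{n}0.png",im[:,:,::-1])
    p=camera_params(n);print(n,np.round(p["K"],1).tolist(),p["dist_coeffs"],np.round(p["world_from_camera"],4).tolist())
E
```

```text
pics
{'time_s': 0.0, 'q': array([ 0.9039,  0.159 ,  1.5982,  0.    ,  1.3862, -0.2101]), 'joint_vel': array([-0.0004,  0.0008,  0.0015,  0.0009,  0.0011, -0.0009]), 'joint_efforts': array([-6.00000e-04, -3.85562e+01, -3.22105e+01,  7.00000e-02,
        3.78000e-02, -1.00000e-04]), 'eef_pos': array([0.2533, 0.5155, 0.2136]), 'ee_rot': array([-4.000e-04,  2.264e-01,  9.740e-01, -8.000e-04]), 'wrist_force': array([ 0.0438,  0.4906, -0.216 ]), 'ft_torque': array([ 0.0111,  0.0373, -0.0063]), 'grip_width': 0.09193249181425826} 0.0187
scene [[466.1, 0.0, 320.1], [0.0, 466.1, 236.1], [0.0, 0.0, 1.0]] [-0.08661019  0.          0.          0.          0.        ] [[-0.0582, 0.7955, -0.6031, 1.2366], [0.9983, 0.045, -0.037, 0.0221], [-0.0024, -0.6043, -0.7968, 0.9436], [0.0, 0.0, 0.0, 1.0]]
side [[555.0, 0.0, 322.3], [0.0, 555.0, 248.6], [0.0, 0.0, 1.0]] [-0.10069296  0.          0.          0.          0.        ] [[0.9433, -0.2069, 0.2594, 0.314], [-0.3313, -0.6328, 0.6998, -0.7415], [0.0193, -0.7461, -0.6655, 0.7999], [0.0, 0.0, 0.0, 1.0]]
wrist [[379.9, 0.0, 321.1], [0.0, 379.9, 242.3], [0.0, 0.0, 1.0]] [0.00321572 0.         0.         0.         0.        ] [[0.4423, 0.8628, 0.2449, 0.1837], [0.8969, -0.4254, -0.121, 0.5493], [-0.0002, 0.2732, -0.962, 0.3838], [0.0, 0.0, 0.0, 1.0]]
```

View pics/scene0.png

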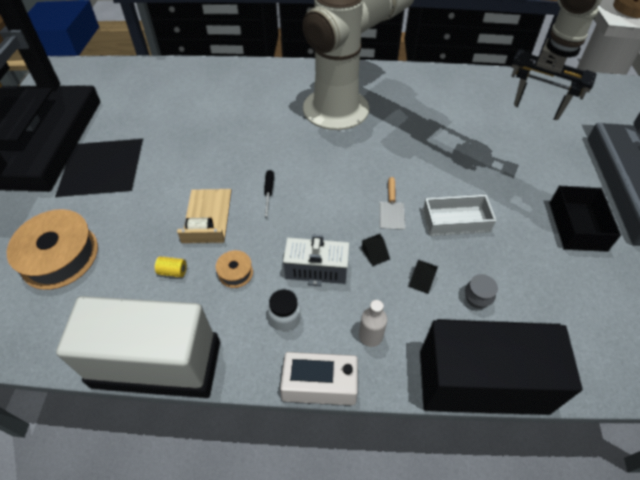

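View pics/side0.png

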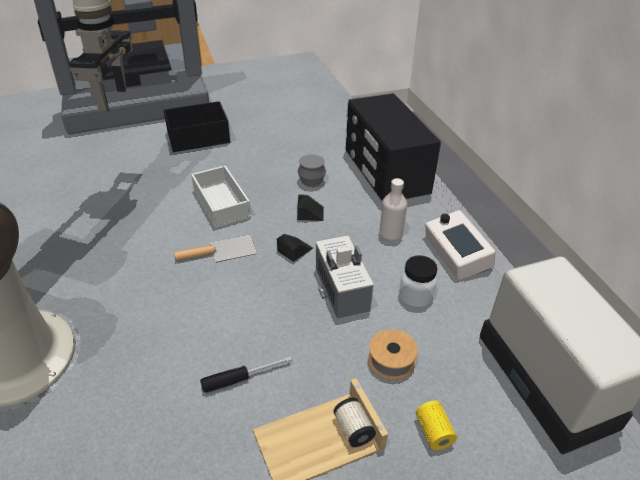

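View pics/wrist0.png

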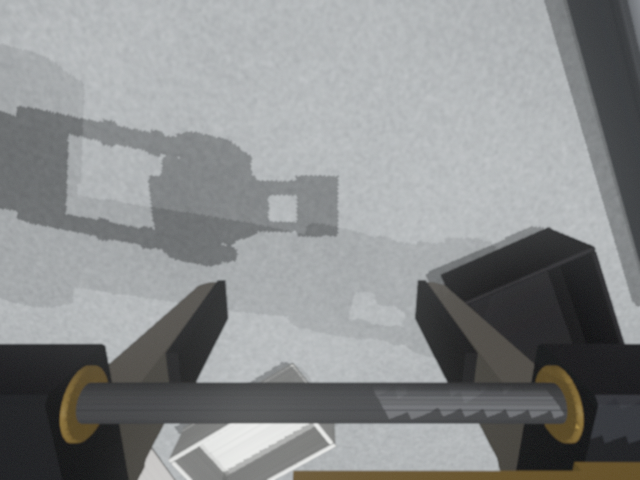

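```bash
cat > h.py <<'E'
from station import bot, capture, camera_params, spotter
import cv2,numpy as np,pickle,os
from scipy.optimize import minimize
from scipy.spatial.transform import Rotation as R
def proj(p,P):
    W=np.linalg.inv(np.array(p["world_from_camera"]));P=np.atleast_2d(P).astype(float)
    u,_=cv2.projectPoints(P,cv2.Rodrigues(W[:3,:3])[0],W[:3,3],np.array(p["K"]),np.array(p["dist_coeffs"]))
    return u[:,0]
def back(p,uv,z):
    uv=np.array(uv,float).reshape(-1,1,2)
    n=cv2.undistortPoints(uv,np.array(p["K"]),np.array(p["dist_coeffs"]))[:,0]
    T=np.array(p["world_from_camera"]);d=np.c_[n,np.ones(len(n))]@T[:3,:3].T
    return T[:3,3]+d*((z-T[2,3])/d[:,2])[:,None]
def box(x0,x1,y0,y1,z0,z1):
    return np.array([[x,y,z] for x in(x0,x1) for y in(y0,y1) for z in(z0,z1)])
def cyl(r,L,zc,n=24):
    a=np.linspace(0,2*np.pi,n,endpoint=False)
    return np.array([[r*np.cos(t),s*L/2,zc+r*np.sin(t)] for t in a for s in(-1,1)])
PARTS={
 'housing':[box(-.034,.034,-.072,.072,0,.07)],
 'cover':[box(-.034,.034,-.072,.072,.0,.004),box(-.014,.014,-.006,.006,.004,.038),box(.025,.031,-.013,.013,.005,.03),box(-.031,-.025,-.013,.013,.005,.03)],
 'tray':[box(-.044,.044,-.082,.082,0,.048)],
 'board':[box(-.09,.09,-.055,.055,0,.006),box(.08,.09,-.055,.055,0,.046)],
 'cartridge_old':[cyl(.022,.062,0)],'cartridge':[cyl(.022,.062,0)],
 'chock':[np.array([[x,y,z] for y in(-.025,.025) for x,z in((-.03,0),(-.03,.036),(-.008,.036),(.03,.002),(.03,0))])],
}
def place(pts,x,y,yaw,z):
    c,s=np.cos(yaw),np.sin(yaw)
    return pts@np.array([[c,s,0],[-s,c,0],[0,0,1]])+[x,y,z]
def render(p,name,x,y,yaw,z,sc=2):
    m=np.zeros((480*sc,640*sc),np.uint8)
    for b in PARTS[name]:
        u=proj(p,place(b,x,y,yaw,z))
        h=cv2.convexHull((u*sc*16).astype(np.int32));cv2.fillConvexPoly(m,h,1,shift=4)
    return m
def fit(name,obs,z,x0,sc=2,yaws=None):
    """obs: list of (params,mask)"""
    M=[cv2.resize(m.astype(np.uint8),None,fx=sc,fy=sc,interpolation=cv2.INTER_NEAREST) for _,m in obs]
    M=[cv2.GaussianBlur(m.astype(np.float32),(0,0),1.5*sc) for m in M]
    def f(v):
        c=0
        for (p,_),m in zip(obs,M):
            r=cv2.GaussianBlur(render(p,name,v[0],v[1],v[2],z,sc).astype(np.float32),(0,0),1.5*sc)
            c+=np.abs(r-m).sum()/m.sum()
        return c
    best=None
    for y in (yaws if yaws is not None else [x0[2]]):
        s=np.array([x0[0],x0[1],y]);sim=np.array([s,s+[.01,0,0],s+[0,.01,0],s+[0,0,.2]])
        r=minimize(f,s,method='Nelder-Mead',options=dict(initial_simplex=sim,xatol=1e-4,fatol=1e-4))
        if best is None or r.fun<best.fun:best=r
    return best.x,best.fun/len(obs)
def show(im,name):
    cv2.imwrite('pics/'+name,np.ascontiguousarray(im[:,:,::-1]))
def st():
    s=bot.state();print('t',round(s['time_s'],2),'pos',np.round(s['eef_pos'],4),'q',np.round(s['q'],3),'F',np.round(s['wrist_force'],1),'w',round(s['grip_width'],4))
    return s
E
python3 - <<'E'
from h import *
D={}
for c in ["scene","side"]:
    im=capture(c);p=camera_params(c);D[c]=dict(im=im,p=p)
    for n in ["housing","cover","tray","board","cartridge_old","chock"]:
        r=spotter.masks_of(c,n)
        D[c][n]=[(a['conf'],a['centre'],a['mask']) for a in r]
        for a in r:
            print(c,n,round(a['conf'],2),np.round(a['centre']),a['mask'].sum(),np.round(back(p,a['centre'],.02)[0],3))
pickle.dump(D,open('d0.pkl','wb'));st()
E
```

```text
scene housing 0.84 [313. 274.] 1056 [ 0.65 -0.03  0.02]
scene cover 0.93 [320. 251.] 1616 [ 0.584 -0.019  0.02 ]
scene tray 0.89 [459. 216.] 2625 [0.453 0.334 0.02 ]
scene board 0.74 [371. 325.] 1001 [0.775 0.104 0.02 ]
scene board 0.62 [210. 216.] 1969 [ 0.489 -0.308  0.02 ]
scene board 0.18 [317. 251.] 1766 [ 0.584 -0.026  0.02 ]
scene cartridge_old 0.79 [170. 264.] 565 [ 0.642 -0.377  0.02 ]
scene cartridge_old 0.59 [203. 223.] 350 [ 0.514 -0.321  0.02 ]
scene chock 0.85 [375. 250.] 605 [0.572 0.115 0.02 ]
scene chock 0.78 [423. 275.] 665 [0.638 0.228 0.02 ]
side housing 0.97 [341. 296.] 1532 [ 0.606 -0.063  0.02 ]
side housing 0.44 [346. 262.] 1936 [0.65  0.024 0.02 ]
side cover 0.57 [348. 264.] 1998 [0.652 0.018 0.02 ]
side tray 0.8 [224. 199.] 2360 [0.456 0.316 0.02 ]
side tray 0.74 [309. 208.] 532 [0.636 0.221 0.02 ]
side board 0.89 [313. 441.] 6707 [ 0.458 -0.335  0.02 ]
side cartridge_old 0.64 [437. 422.] 1275 [ 0.654 -0.368  0.02 ]
side cartridge_old 0.61 [357. 422.] 1268 [ 0.535 -0.325  0.02 ]
side cartridge_old 0.38 [310. 206.] 602 [0.641 0.228 0.02 ]
side chock 0.8 [310. 210.] 530 [0.635 0.212 0.02 ]
side chock 0.77 [291. 248.] 589 [0.556 0.102 0.02 ]
side chock 0.5 [391. 354.] 1988 [ 0.64  -0.221  0.02 ]
t 0.85 pos [0.2536 0.516  0.2146] q [ 0.904  0.158  1.597  0.     1.386 -0.21 ] F [-0.4  0.5 -0.7] w 0.0921
```

```bash
cat >> h.py <<'E'
PARTS['hc']=PARTS['housing']+[b+[0,0,.07] for b in PARTS['cover']]
E
python3 - <<'E'
from h import *
D=pickle.load(open('d0.pkl','rb'));S,T=D['scene'],D['side']
def g(c,n,i): return D[c][n][i][2]
def ov(res,fn):
    for c in D:
        im=D[c]['im'].copy()
        for name,v,z in res:
            for b in PARTS[name]:
                h=cv2.convexHull(proj(D[c]['p'],place(b,*v,z)).astype(np.float32))
                cv2.polylines(im,[np.int32(h*16)],True,(255,0,0),1,cv2.LINE_AA,4)
        show(im,f'{fn}_{c}.png')
res=[]
Ms=g('scene','housing',0)|g('scene','cover',0);Mt=g('side','housing',0)|g('side','cover',0)|g('side','housing',1)
for name,z,a,b,x0 in [('hc',0,Ms,Mt,(.6,-.02)),('tray',0,g('scene','tray',0),g('side','tray',0),(.455,.325)),
  ('board',0,g('scene','board',1)|g('scene','cartridge_old',1),g('side','board',0)|g('side','cartridge_old',1),(.47,-.33)),
  ('cartridge_old',.028,g('scene','cartridge_old',1),g('side','cartridge_old',1),(.52,-.32)),
  ('chock',0,g('scene','chock',1),g('side','chock',0),(.637,.22))]:
    yaws=np.arange(0,np.pi*2,np.pi/4) if name in('board','chock') else np.arange(0,np.pi,np.pi/4)
    for lab,o in (('both',[(S['p'],a),(T['p'],b)]),('scene',[(S['p'],a)]),('side',[(T['p'],b)])):
        v,f=fit(name,o,z,[*x0,0],yaws=yaws)
        print(name,lab,np.round(v,4),np.degrees(v[2]).round(1),round(f,3),'r',np.hypot(v[0],v[1]).round(3))
        if lab=='both':res.append((name,v,z))
ov(res,'ov')
pickle.dump(res,open('res0.pkl','wb'))
E
```

```text
hc both [ 0.6245 -0.0243 -0.0506] -2.9 0.066 r 0.625
hc scene [ 0.626  -0.0233 -0.0431] -2.5 0.062 r 0.626
hc side [ 0.6232 -0.0261 -0.0478] -2.7 0.046 r 0.624
tray both [0.4522 0.3303 0.108 ] 6.2 0.047 r 0.56
tray scene [0.4528 0.3313 0.106 ] 6.1 0.026 r 0.561
tray side [0.4511 0.3274 0.1163] 6.7 0.051 r 0.557
board both [ 0.4708 -0.3249  0.0771] 4.4 0.045 r 0.572
board scene [ 0.4725 -0.3238  0.0767] 4.4 0.045 r 0.573
board side [ 0.4697 -0.3261  6.3509] 363.9 0.018 r 0.572
cartridge_old both [ 0.5275 -0.3285  0.0622] 3.6 0.25 r 0.621
cartridge_old scene [ 0.5208 -0.3285  0.407 ] 23.3 0.429 r 0.616
cartridge_old side [ 0.5278 -0.3292  0.0695] 4.0 0.054 r 0.622
chock both [ 0.6406  0.2268 -0.3422] -19.6 0.088 r 0.68
chock scene [0.6398 0.2273 5.8668] 336.1 0.043 r 0.679
chock side [0.6418 0.2256 5.9852] 342.9 0.095 r 0.68
```

```bash
python3 - <<'E'
import cv2
a=cv2.imread('pics/ov_scene.png')[160:300,160:520];cv2.imwrite('pics/ovs.png',cv2.resize(a,None,fx=2.2,fy=2.2,interpolation=cv2.INTER_CUBIC))
a=cv2.imread('pics/ov_side.png')[150:480,170:460];cv2.imwrite('pics/ovt.png',cv2.resize(a,None,fx=1.8,fy=1.8,interpolation=cv2.INTER_CUBIC))
E
```

```text
(no output)
```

View pics/ovs.png

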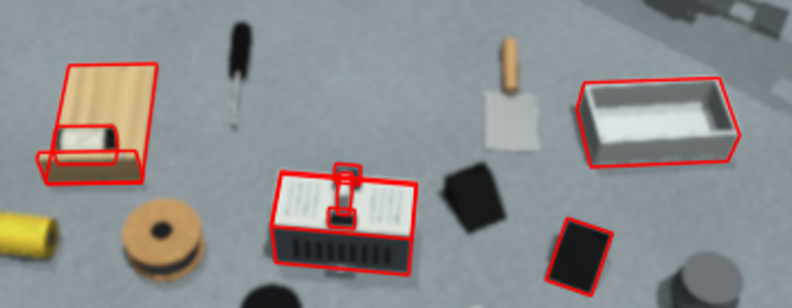

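View pics/ovt.png

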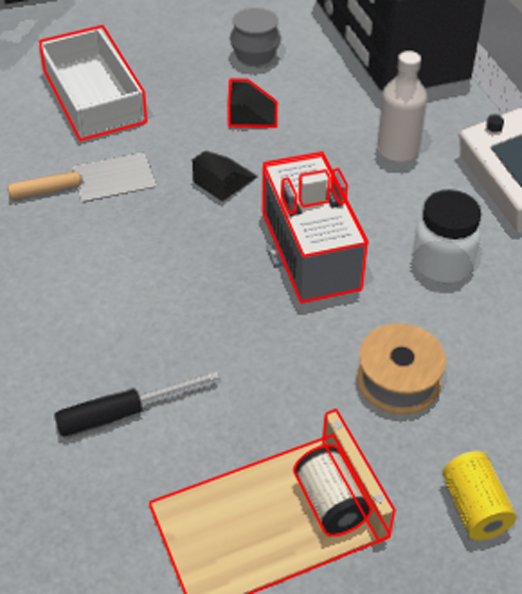

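```bash
cat >> h.py <<'E'
def pose(avg=1):
    s=bot.state();q=s['ee_rot'];Rm=R.from_quat(np.r_[q[1:],q[0]]).as_matrix()
    return np.array(s['eef_pos']),np.arctan2(Rm[1,1],Rm[0,1]),Rm
def plan(wps,start=None,step=.058,turn=.17):
    """wps: (x,y,z,psi_deg,grip,nmin[,step]) ; prints rows in tool axes, assuming tool exactly down"""
    if start is None:
        p,ps,_=pose();
    else: p,ps=np.array(start[:3]),np.radians(start[3])
    print('start',np.round(p,4),np.degrees(ps).round(2));n=0
    for w in wps:
        tgt=np.array(w[:3]);tp=np.radians(w[3]);d=(tp-ps+np.pi)%(2*np.pi)-np.pi
        sp=w[6] if len(w)>6 else step
        k=max(w[5],int(np.ceil(np.linalg.norm(tgt-p)/sp)),int(np.ceil(abs(d)/turn)),1)
        for i in range(k):
            a=ps+d*i/k;v=(tgt-p)/k
            ax=np.array([[-np.sin(a),np.cos(a),0],[np.cos(a),np.sin(a),0],[0,0,-1]])
            t=ax@v;n+=1
            print(f'{n}: [[{t[0]:.4f},{t[1]:.4f},{t[2]:.4f}],[0,0,{-d/k:.4f}],{w[4]}]')
        p,ps=tgt,tp
E
python3 -c "
from h import *
print(pose()[2].round(4))
plan([(.6245,-.0243,.20,-2.8,1,0)])"
```

```text
[[-0.8975  0.4411 -0.    ]
 [ 0.4411  0.8975  0.    ]
 [ 0.     -0.     -1.    ]]
start [0.2536 0.516  0.2146] 63.83
1: [[-0.0476,-0.0268,0.0012],[0,0,0.0969],1]
2: [[-0.0500,-0.0220,0.0012],[0,0,0.0969],1]
3: [[-0.0519,-0.0171,0.0012],[0,0,0.0969],1]
4: [[-0.0533,-0.0120,0.0012],[0,0,0.0969],1]
5: [[-0.0542,-0.0068,0.0012],[0,0,0.0969],1]
6: [[-0.0546,-0.0015,0.0012],[0,0,0.0969],1]
7: [[-0.0545,0.0038,0.0012],[0,0,0.0969],1]
8: [[-0.0539,0.0090,0.0012],[0,0,0.0969],1]
9: [[-0.0527,0.0142,0.0012],[0,0,0.0969],1]
10: [[-0.0511,0.0192,0.0012],[0,0,0.0969],1]
11: [[-0.0490,0.0241,0.0012],[0,0,0.0969],1]
12: [[-0.0465,0.0287,0.0012],[0,0,0.0969],1]
```

Possible mix-ups:
- **Chock:** (375,250) at r≈0.58 and (423,275) at r≈0.68. I take the farther one, (423,275).
- **Cartridge:** the yellow one at (170,266) is not meant. The old one is at (203,223), and the one I need is inside the housing at (317,258).
- **Tray:** the aluminium one at (459,215), not the black box at (585,218).
- **Cover:** only one, at (317,250).

The overlays match the picture for each choice. I'll check each one close up with the wrist camera.

Call:
jog_arm(steps=[[[-0.0476,-0.0268,0.001],[0,0,0.097],1],[[-0.05,-0.022,0.001],[0,0,0.097],1],[[-0.0519,-0.0171,0.001],[0,0,0.097],1],[[-0.0533,-0.012,0.001],[0,0,0.097],1],[[-0.0542,-0.0068,0.001],[0,0,0.097],1],[[-0.0546,-0.0015,0.001],[0,0,0.097],1],[[-0.0545,0.0038,0.001],[0,0,0.097],1],[[-0.0539,0.009,0.001],[0,0,0.097],1],[[-0.0527,0.0142,0.001],[0,0,0.097],1],[[-0.0511,0.0192,0.001],[0,0,0.097],1]])

```text
time_s: 2.1
eef_pos: [0.5636, 0.064, 0.2048]
ee_rot: [0.0, 0.656, 0.755, 0.0]
wrist_force: [1.3, 1.1, 0.6]
grip_width: 0.0919
```

```bash
python3 -c "
from h import *
st();plan([(.6245,-.0243,.20,-2.8,1,0)])"
```

```text
t 2.1 pos [0.5636 0.064  0.2048] q [-0.1    0.145  1.631  0.     1.364 -0.241] F [1.3 1.1 0.6] w 0.0919
start [0.5636 0.064  0.2048] 8.06
1: [[-0.0480,0.0240,0.0024],[0,0,0.0947],1]
2: [[-0.0455,0.0284,0.0024],[0,0,0.0947],1]
```

Call:
jog_arm(steps=[[[-0.048,0.024,0.0025],[0,0,0.095],1],[[-0.0455,0.0284,0.0025],[0,0,0.095],1],[[0,0,0.02],[0,0,0],1],[[0,0,0.02],[0,0,0],1],[[0,0,0],[0,0,0],1],[[0,0,0],[0,0,0],1],[[0,0,0],[0,0,0],1],[[0,0,0],[0,0,0],1],[[0,0,0],[0,0,0],1],[[0,0,0],[0,0,0],1]])

```text
time_s: 3.35
eef_pos: [0.6239, -0.0225, 0.1597]
ee_rot: [0.0, 0.723, 0.691, 0.0]
wrist_force: [0.3, 0.2, 0.2]
grip_width: 0.0916
```

```bash
python3 - <<'E'
from h import *
st();p=camera_params('wrist');im=capture('wrist')
D=dict(im=im,p=p)
for n in ['cover','housing']:
    r=spotter.masks_of('wrist',n);D[n]=r
    for a in r: print(n,a['conf'],a['centre'],a['mask'].sum())
pickle.dump(D,open('w1.pkl','wb'))
v=(.6245,-.0243,-.049)
for b in PARTS['hc']:
    h=cv2.convexHull(proj(p,place(b,*v,0)).astype(np.float32));im=cv2.polylines(im.copy(),[np.int32(h)],True,(255,0,0),1)
show(im,'w1.png')
E
```

```text
t 3.35 pos [ 0.6239 -0.0225  0.1597] q [-0.229  0.327  1.507 -0.     1.307 -0.183] F [0.3 0.2 0.2] w 0.0916
cover 0.71 [319.6, 240.1] 19085
housing 0.85 [367.0, 214.7] 408
```

View pics/w1.png

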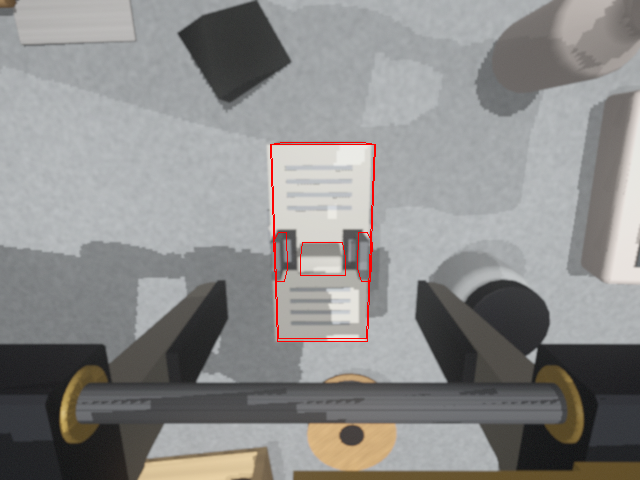

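```bash
python3 - <<'E'
from h import *
D=pickle.load(open('w1.pkl','rb'));im=D['im']
m=D['cover'][0]['mask']
for obs in [[(D['p'],m)]]:
    print(fit('cover',obs,.07,[.6245,-.0243,-.049]))
a=im[130:350,240:400];cv2.imwrite('pics/w1z.png',cv2.resize(a,None,fx=3.5,fy=2.7,interpolation=cv2.INTER_CUBIC)[:600,:,::-1])
E
```

```text
(array([ 0.62241409, -0.02380933, -0.04511101]), np.float64(0.014750568196177483))
```

View pics/w1z.png

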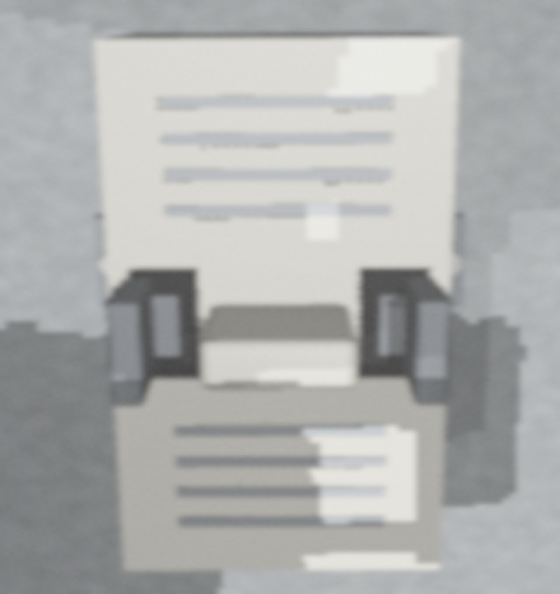

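```bash
python3 -c "
from h import *
plan([(.6228,-.0238,.078,-2.6,1,4)])"
```

```text
start [ 0.6239 -0.0225  0.1596] -2.64
1: [[-0.0003,-0.0003,0.0204],[0,0,-0.0002],1]
2: [[-0.0003,-0.0003,0.0204],[0,0,-0.0002],1]
3: [[-0.0003,-0.0003,0.0204],[0,0,-0.0002],1]
4: [[-0.0003,-0.0003,0.0204],[0,0,-0.0002],1]
```

Call:
jog_arm(steps=[[[-0.0003,-0.0003,0.0204],[0,0,0],1],[[-0.0003,-0.0003,0.0204],[0,0,0],1],[[-0.0003,-0.0003,0.0204],[0,0,0],1],[[-0.0003,-0.0003,0.0204],[0,0,0],1],[[0,0,0],[0,0,0],1],[[0,0,0],[0,0,0],-1],[[0,0,0],[0,0,0],-1],[[0,0,0],[0,0,0],-1],[[0,0,0],[0,0,0],-1],[[0,0,0],[0,0,0],-1]])

```text
time_s: 4.75
eef_pos: [0.6232, -0.0237, 0.0791]
ee_rot: [0.001, 0.723, 0.691, 0.0]
wrist_force: [-0.6, 0.4, 1.5]
grip_width: 0.047
```

```bash
python3 - <<'E'
from h import *
st();show(capture('wrist'),'w2.png');st()
E
```

```text
t 4.75 pos [ 0.6232 -0.0237  0.0791] q [-0.232  0.412  1.568 -0.     1.16  -0.186] F [-0.6  0.4  1.5] w 0.047
t 4.8 pos [ 0.6232 -0.0238  0.079 ] q [-0.232  0.412  1.568 -0.     1.16  -0.186] F [-0.9  0.8  5.4] w 0.0467
```

View pics/w2.png

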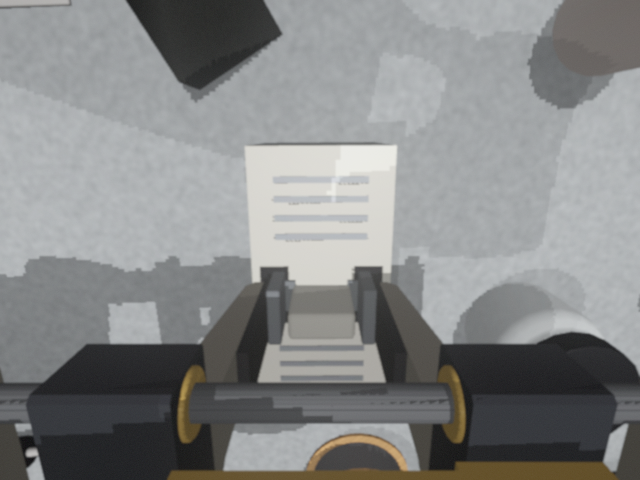

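```bash
python3 - <<'E'
from h import *
p=camera_params('scene')
for u in [(268,172),(267,217),(392,180),(381,205),(380,228),(405,228)]: print(u,back(p,u,.005)[0].round(3))
plan([(.6232,-.0238,.145,-2.6,-1,5),(.455,-.015,.145,-2.6,-1,5),(.455,-.015,.032,-2.6,-1,4),(.455,-.015,.0235,-2.6,-1,2)],start=(.6232,-.0238,.079,-2.6))
E
```

```text
(268, 172) [ 0.307 -0.182  0.005]
(267, 217) [ 0.471 -0.164  0.005]
(392, 180) [0.319 0.167 0.005]
(381, 205) [0.413 0.135 0.005]
(380, 228) [0.491 0.13  0.005]
(405, 228) [0.488 0.195 0.005]
start [ 0.6232 -0.0238  0.079 ] -2.6
1: [[0.0000,0.0000,-0.0132],[0,0,-0.0000],-1]
2: [[0.0000,0.0000,-0.0132],[0,0,-0.0000],-1]
3: [[0.0000,0.0000,-0.0132],[0,0,-0.0000],-1]
4: [[0.0000,0.0000,-0.0132],[0,0,-0.0000],-1]
5: [[0.0000,0.0000,-0.0132],[0,0,-0.0000],-1]
6: [[0.0002,-0.0337,0.0000],[0,0,-0.0000],-1]
7: [[0.0002,-0.0337,0.0000],[0,0,-0.0000],-1]
8: [[0.0002,-0.0337,0.0000],[0,0,-0.0000],-1]
9: [[0.0002,-0.0337,0.0000],[0,0,-0.0000],-1]
10: [[0.0002,-0.0337,0.0000],[0,0,-0.0000],-1]
11: [[0.0000,0.0000,0.0282],[0,0,-0.0000],-1]
12: [[0.0000,0.0000,0.0282],[0,0,-0.0000],-1]
13: [[0.0000,0.0000,0.0282],[0,0,-0.0000],-1]
14: [[0.0000,0.0000,0.0282],[0,0,-0.0000],-1]
15: [[0.0000,0.0000,0.0043],[0,0,-0.0000],-1]
16: [[0.0000,0.0000,0.0043],[0,0,-0.0000],-1]
```

Call:
jog_arm(steps=[[[0,0,-0.006],[0,0,0],-1],[[0,0,-0.013],[0,0,0],-1],[[0,0,-0.02],[0,0,0],-1],[[0,0,-0.02],[0,0,0],-1],[[0,0,-0.007],[0,0,0],-1],[[0,0,0],[0,0,0],-1],[[0,0,0],[0,0,0],-1],[[0,-0.01,0],[0,0,0],-1],[[0,-0.025,0],[0,0,0],-1],[[0,-0.03,0],[0,0,0],-1]])

```text
time_s: 6.05
eef_pos: [0.5562, -0.0205, 0.1433]
ee_rot: [-0.001, 0.723, 0.691, -0.0]
wrist_force: [0.1, 0.7, -1.6]
grip_width: 0.047
```

```bash
python3 - <<'E'
from h import *
st();im=capture('side');show(im,'s2.png');print(camera_params('side')['world_from_camera'][0][3])
plan([(.455,-.015,.145,-2.6,-1,4),(.455,-.015,.032,-2.6,-1,4)])
E
```

```text
t 6.05 pos [ 0.5562 -0.0205  0.1433] q [-0.254  0.177  1.722 -0.     1.244 -0.208] F [ 0.1  0.7 -1.6] w 0.047
0.31395733355097133
start [ 0.5524 -0.0197  0.1423] -2.6
1: [[0.0001,-0.0244,-0.0007],[0,0,-0.0000],-1]
2: [[0.0001,-0.0244,-0.0007],[0,0,-0.0000],-1]
3: [[0.0001,-0.0244,-0.0007],[0,0,-0.0000],-1]
4: [[0.0001,-0.0244,-0.0007],[0,0,-0.0000],-1]
5: [[0.0000,0.0000,0.0282],[0,0,-0.0000],-1]
6: [[0.0000,0.0000,0.0282],[0,0,-0.0000],-1]
7: [[0.0000,0.0000,0.0282],[0,0,-0.0000],-1]
8: [[0.0000,0.0000,0.0282],[0,0,-0.0000],-1]
```

View pics/s2.png

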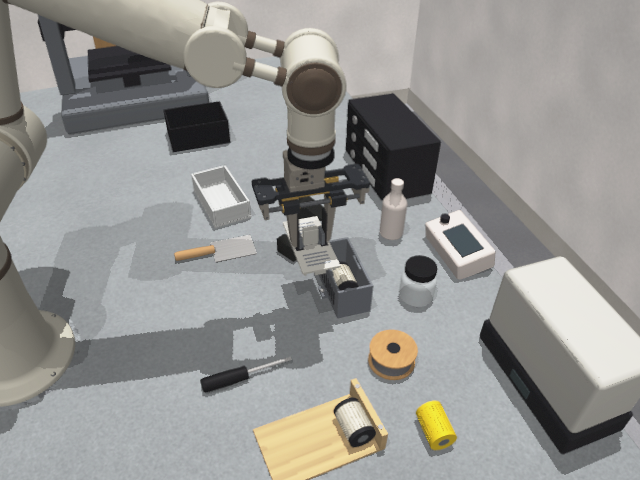

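Call:
jog_arm(steps=[[[0,-0.03,0],[0,0,0],-1],[[0,-0.03,0],[0,0,0],-1],[[0,-0.025,0],[0,0,0],-1],[[0,-0.012,0],[0,0,0],-1],[[0,0,0.02],[0,0,0],-1],[[0,0,0.03],[0,0,0],-1],[[0,0,0.03],[0,0,0],-1],[[0,0,0.02],[0,0,0],-1],[[0,0,0.008],[0,0,0],-1],[[0,0,0],[0,0,0],-1]])

```text
time_s: 7.35
eef_pos: [0.4607, -0.0162, 0.0359]
ee_rot: [-0.0, 0.723, 0.691, -0.0]
wrist_force: [0.7, 0.7, -0.8]
grip_width: 0.0467
```

```bash
python3 - <<'E'
from h import *
st();im=capture('side');show(im,'s3.png');st()
E
```

```text
t 7.35 pos [ 0.4607 -0.0162  0.0359] q [-0.298  0.096  2.054  0.     0.992 -0.252] F [ 0.7  0.7 -0.8] w 0.0467
t 7.4 pos [ 0.4614 -0.0163  0.0366] q [-0.298  0.095  2.053  0.     0.992 -0.252] F [ 0.9 -0.2 -0.3] w 0.0468
```

View pics/s3.png

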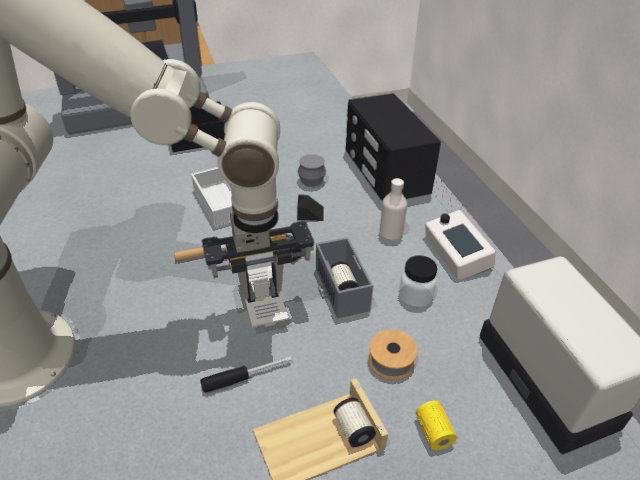

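Call:
jog_arm(steps=[[[0,0,0.006],[0,0,0],-1],[[0,0,0.004],[0,0,0],-1],[[0,0,0.002],[0,0,0],-1],[[0,0,0.0015],[0,0,0],-1],[[0,0,0],[0,0,0],-1],[[0,0,0],[0,0,0],-1],[[0,0,0],[0,0,0],0.3],[[0,0,0],[0,0,0],1],[[0,0,0],[0,0,0],1],[[0,0,0],[0,0,0],1]])

```text
time_s: 8.65
eef_pos: [0.4607, -0.0162, 0.0224]
ee_rot: [-0.0, 0.723, 0.691, -0.0]
wrist_force: [-0.0, 0.1, -0.2]
grip_width: 0.0848
```

```bash
python3 - <<'E'
from h import *
st()
plan([(.461,-.0163,.09,-2.6,1,3),(.461,-.0163,.1,87.4,1,9)])
E
```

```text
t 8.65 pos [ 0.4607 -0.0162  0.0224] q [-0.298  0.122  2.058 -0.     0.961 -0.252] F [-0.   0.1 -0.2] w 0.0848
start [ 0.4607 -0.0162  0.0224] -2.64
1: [[-0.0000,0.0001,-0.0225],[0,0,-0.0002],1]
2: [[-0.0000,0.0001,-0.0225],[0,0,-0.0002],1]
3: [[-0.0000,0.0001,-0.0225],[0,0,-0.0002],1]
4: [[0.0000,0.0000,-0.0010],[0,0,-0.1571],1]
5: [[0.0000,0.0000,-0.0010],[0,0,-0.1571],1]
6: [[0.0000,0.0000,-0.0010],[0,0,-0.1571],1]
7: [[0.0000,0.0000,-0.0010],[0,0,-0.1571],1]
8: [[0.0000,0.0000,-0.0010],[0,0,-0.1571],1]
9: [[0.0000,0.0000,-0.0010],[0,0,-0.1571],1]
10: [[0.0000,0.0000,-0.0010],[0,0,-0.1571],1]
11: [[0.0000,0.0000,-0.0010],[0,0,-0.1571],1]
12: [[0.0000,0.0000,-0.0010],[0,0,-0.1571],1]
13: [[0.0000,0.0000,-0.0010],[0,0,-0.1571],1]
```

Call:
jog_arm(steps=[[[0,0,-0.02],[0,0,0],1],[[0,0,-0.035],[0,0,0],1],[[0,0,-0.02],[0,0,-0.157],1],[[0,0,0],[0,0,-0.18],1],[[0,0,0],[0,0,-0.18],1],[[0,0,0],[0,0,-0.18],1],[[0,0,0],[0,0,-0.18],1],[[0,0,0],[0,0,-0.18],1],[[0,0,0],[0,0,-0.18],1],[[0,0,0],[0,0,-0.18],1]])

```text
time_s: 9.9
eef_pos: [0.4607, -0.0162, 0.0974]
ee_rot: [-0.0, 0.097, 0.995, 0.0]
wrist_force: [-0.5, 0.7, 0.3]
grip_width: 0.0917
```

```bash
python3 - <<'E'
from h import *
st();p=camera_params('wrist');im=capture('wrist');ps=pose()
r=spotter.masks_of('wrist','cover')
for a in r: print(a['conf'],a['centre'],a['mask'].sum())
p2=camera_params('wrist');print(np.abs(np.array(p['world_from_camera'])-p2['world_from_camera']).max())
v,f=fit('cover',[(p,r[0]['mask'])],.014,[.461,-.0163,-.0457]);print(v,np.degrees(v[2]),f)
for b in PARTS['cover']:
    h=cv2.convexHull(proj(p,place(b,*v,.014)).astype(np.float32));im=cv2.polylines(im.copy(),[np.int32(h)],True,(255,0,0),1)
show(im,'w3.png');st()
print(np.degrees(pose()[1]))
E
```

```text
t 9.9 pos [ 0.4607 -0.0162  0.0974] q [-0.298 -0.011  2.021  0.     1.131 -1.675] F [-0.5  0.7  0.3] w 0.0917
0.79 [323.0, 250.5] 20734
0.0054487895845131695
[ 0.46102802 -0.01592712 -0.04546121] -2.604735518328443 0.01270383782684803
t 10.0 pos [ 0.4607 -0.0162  0.0974] q [-0.298 -0.011  2.021 -0.     1.131 -1.67 ] F [0.3 0.9 0.1] w 0.0916
78.5739580168089
```

View pics/w3.png

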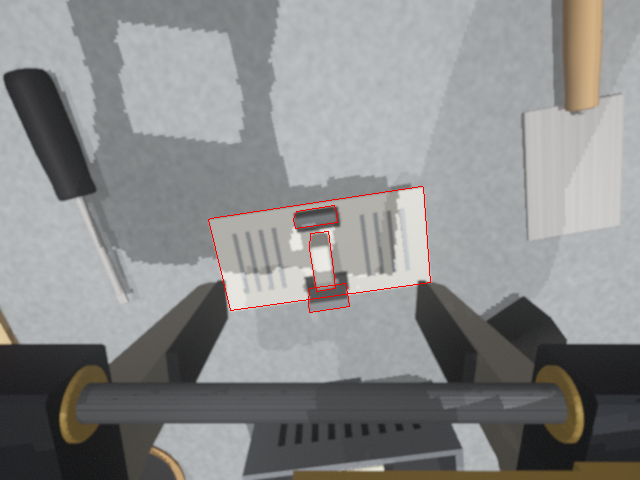

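Call:
jog_arm(steps=[[[0,0,0],[0,0,-0.154],1],[[0,0,0.02],[0,0,0],1],[[0,0,0.027],[0,0,0],1],[[0,0,0.022],[0,0,0],1],[[0,0,0.0075],[0,0,0],0.5],[[0,0,0],[0,0,0],-0.3],[[0,0,0],[0,0,0],-1],[[0,0,0],[0,0,0],-1],[[0,0,0],[0,0,0],-1],[[0,0,0],[0,0,0],-1]])

```text
time_s: 11.25
eef_pos: [0.4609, -0.0162, 0.0212]
ee_rot: [0.0, 0.023, 1.0, -0.0]
wrist_force: [-0.4, 0.2, 0.9]
grip_width: 0.034
```

```bash
python3 - <<'E'
from h import *
st();print(np.degrees(pose()[1]))
plan([(.4607,-.0162,.12,87.4,-1,3),(.4522,.3303,.12,96.2,-1,9)],step=.05)
E
```

```text
t 11.25 pos [ 0.4609 -0.0162  0.0212] q [-0.298  0.125  2.059 -0.     0.958 -1.823] F [-0.4  0.2  0.9] w 0.034
87.36997002962474
start [ 0.4609 -0.0162  0.0212] 87.37
1: [[0.0001,0.0000,-0.0329],[0,0,-0.0002],-1]
2: [[0.0001,0.0000,-0.0329],[0,0,-0.0002],-1]
3: [[0.0001,0.0000,-0.0329],[0,0,-0.0002],-1]
4: [[0.0027,0.0384,0.0000],[0,0,-0.0171],-1]
5: [[0.0020,0.0385,0.0000],[0,0,-0.0171],-1]
6: [[0.0014,0.0385,0.0000],[0,0,-0.0171],-1]
7: [[0.0007,0.0385,0.0000],[0,0,-0.0171],-1]
8: [[0.0001,0.0385,0.0000],[0,0,-0.0171],-1]
9: [[-0.0006,0.0385,0.0000],[0,0,-0.0171],-1]
10: [[-0.0013,0.0385,0.0000],[0,0,-0.0171],-1]
11: [[-0.0019,0.0385,0.0000],[0,0,-0.0171],-1]
12: [[-0.0026,0.0384,0.0000],[0,0,-0.0171],-1]
```

Call:
jog_arm(steps=[[[0,0,0],[0,0,0],-1],[[0,0,0],[0,0,0],-1],[[0,0,0],[0,0,0],-1],[[0,0,0],[0,0,0],-1],[[0,0,-0.01],[0,0,0],-1],[[0,0,-0.02],[0,0,0],-1],[[0,0,-0.025],[0,0,0],-1],[[0,0,-0.025],[0,0,0],-1],[[0.001,0.012,-0.019],[0,0,-0.017],-1],[[0.002,0.028,0],[0,0,-0.017],-1]])

```text
time_s: 12.5
eef_pos: [0.4607, 0.0234, 0.1225]
ee_rot: [0.002, 0.007, 1.0, -0.001]
wrist_force: [0.3, -0.3, -1.6]
grip_width: 0.0121
```

```bash
python3 - <<'E'
from h import *
st();print(np.degrees(pose()[1]))
show(capture('wrist'),'w4.png')
plan([(.4522,.3303,.12,96.2,-1,7)],step=.05)
E
```

```text
t 12.5 pos [0.4607 0.0234 0.1225] q [-0.212 -0.05   2.005 -0.     1.182 -1.77 ] F [ 0.3 -0.3 -1.6] w 0.0121
89.24609933905602
start [0.4593 0.0268 0.1213] 89.39
1: [[0.0015,0.0433,0.0002],[0,0,-0.0170],-1]
2: [[0.0007,0.0434,0.0002],[0,0,-0.0170],-1]
3: [[0.0000,0.0434,0.0002],[0,0,-0.0170],-1]
4: [[-0.0007,0.0434,0.0002],[0,0,-0.0170],-1]
5: [[-0.0015,0.0433,0.0002],[0,0,-0.0170],-1]
6: [[-0.0022,0.0433,0.0002],[0,0,-0.0170],-1]
7: [[-0.0029,0.0433,0.0002],[0,0,-0.0170],-1]
```

View pics/w4.png

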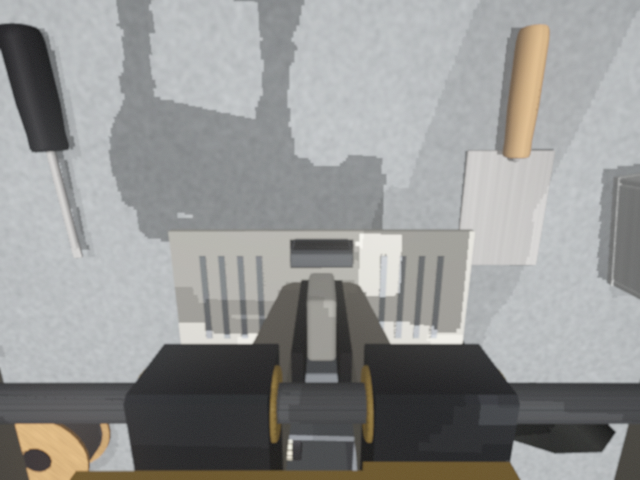

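Call:
jog_arm(steps=[[[0.001,0.04,0],[0,0,-0.017],-1],[[0.0007,0.044,0],[0,0,-0.017],-1],[[0,0.044,0],[0,0,-0.017],-1],[[-0.0007,0.03,0],[0,0,-0.017],-1],[[-0.001,0.01,0],[0,0,-0.017],-1],[[0,0,0],[0,0,0],-1],[[0,0,0],[0,0,0],-1],[[0,0,0],[0,0,0],-1],[[0,0,0],[0,0,0],-1],[[0,0,0],[0,0,0],-1]])

```text
time_s: 13.8
eef_pos: [0.4567, 0.1916, 0.12]
ee_rot: [-0.0, -0.036, 0.999, -0.0]
wrist_force: [0.3, -0.5, -1.1]
grip_width: 0.0117
```

```bash
python3 - <<'E'
from h import *
st();print(np.degrees(pose()[1]))
p=camera_params('wrist');im=capture('wrist')
r=spotter.masks_of('wrist','tray')
for a in r: print(a['conf'],a['centre'],a['mask'].sum())
show(im,'w5raw.png');pickle.dump((p,r),open('w5.pkl','wb'))
for v,c in (((.4522,.3303,.108),(255,0,0)),):
  b=PARTS['tray'][0]
  for z in (0,.048):
    q=place(np.array([[-.044,-.082,z],[.044,-.082,z],[.044,.082,z],[-.044,.082,z]]),*v,0)
    im=cv2.polylines(im.copy(),[np.int32(proj(p,q))],True,c,1)
  q=place(np.array([[-.039,-.077,.048],[.039,-.077,.048],[.039,.077,.048],[-.039,.077,.048]]),*v,0)
  im=cv2.polylines(im.copy(),[np.int32(proj(p,q))],True,(0,255,0),1)
show(im,'w5.png')
E
```

```text
t 13.8 pos [0.4567 0.1916 0.12  ] q [ 0.153  0.048  1.912 -0.     1.182 -1.491] F [ 0.3 -0.5 -1.1] w 0.0117
94.16577929537196
0.72 [322.9, 256.4] 1679
```

View pics/w5.png

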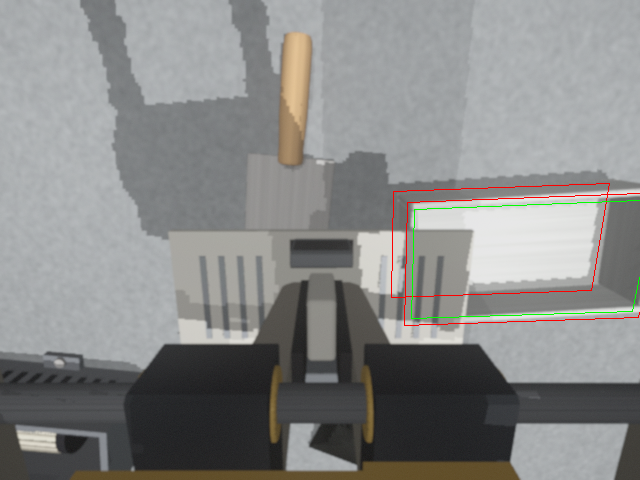

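```bash
python3 - <<'E'
import cv2
a=cv2.imread('pics/w5.png')[170:340,440:640];cv2.imwrite('pics/w5z.png',cv2.resize(a,None,fx=3.5,fy=3.5,interpolation=cv2.INTER_NEAREST))
E
```

```text
(no output)
```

View pics/w5z.png

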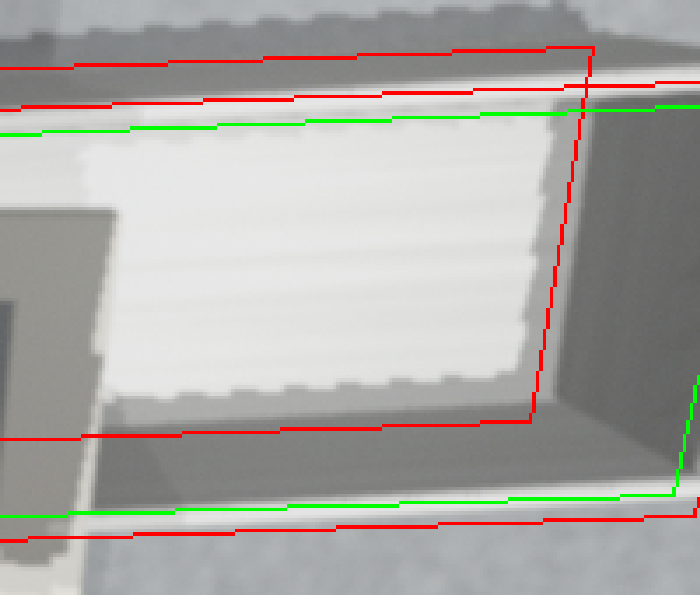

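```bash
python3 - <<'E'
from h import *
p,r=pickle.load(open('w5.pkl','rb'))
f=lambda x,y:(440+x/3.5,170+y/3.5)
P=back(p,[f(90,512),f(400,495),f(675,480),f(700,90),f(590,98),f(700,68)],.048);print(P.round(4))
d=P[2]-P[0];yaw=np.arctan2(-d[0],d[1]);print('yaw',np.degrees(yaw))
for yaw in (yaw,np.radians(6.7)):
  c,s=np.cos(yaw),np.sin(yaw);ex=np.array([c,s]);ey=np.array([-s,c])
  i,o=P[1][:2]@ex, P[3][:2]@ex
  print('inner width',i-o, P[0:3,:2]@ex,(P[3:,:2]@ex))
  xc=P[1][:2]@ex-.039; yc=P[2][:2]@ey-.077
  print('centre',ex*xc+ey*yc, 'mid', ex*(i+o)/2+ey*yc)
# predicted cover in hand: check grip offset: mask of cover plate far edge corners 
E
```

```text
[[0.4946 0.2956 0.048 ]
 [0.4864 0.3565 0.048 ]
 [0.4793 0.4101 0.048 ]
 [0.4026 0.3917 0.048 ]
 [0.4055 0.3721 0.048 ]
 [0.3987 0.3905 0.048 ]]
yaw 7.578860603919229
inner width 0.07847864321223946 [0.52921479 0.52921506 0.52921479] [0.45073642 0.45098848 0.44666961]
centre [0.45080846 0.32864146] mid [0.45057123 0.3286099 ]
inner width 0.07917336923713952 [0.52565915 0.52471602 0.52388665] [0.44554265 0.446098   0.44148675]
centre [0.45038561 0.32918497] mid [0.44980293 0.32911653]
```

```bash
python3 - <<'E'
from h import *
plan([(.4506,.329,.12,97.3,-1,5)])
E
```

```text
start [0.4567 0.1918 0.12  ] 94.18
1: [[-0.0008,0.0275,0.0000],[0,0,-0.0109],-1]
2: [[-0.0011,0.0274,0.0000],[0,0,-0.0109],-1]
3: [[-0.0014,0.0274,0.0000],[0,0,-0.0109],-1]
4: [[-0.0017,0.0274,0.0000],[0,0,-0.0109],-1]
5: [[-0.0020,0.0274,0.0000],[0,0,-0.0109],-1]
```

Call:
jog_arm(steps=[[[-0.0008,0.02,0],[0,0,-0.011],-1],[[-0.0012,0.032,0],[0,0,-0.011],-1],[[-0.0014,0.032,0],[0,0,-0.011],-1],[[-0.0017,0.032,0],[0,0,-0.011],-1],[[-0.0019,0.0211,0],[0,0,-0.011],-1],[[0,0,0],[0,0,0],-1],[[0,0,0.015],[0,0,0],-1],[[0,0,0.02],[0,0,0],-1],[[0,0,0],[0,0,0],-1],[[0,0,0],[0,0,0],-1]])

```text
time_s: 15.15
eef_pos: [0.4508, 0.3286, 0.0851]
ee_rot: [0.0, -0.064, 0.998, -0.0]
wrist_force: [-0.3, 0.7, -1.1]
grip_width: 0.0119
```

```bash
python3 - <<'E'
from h import *
st();print(np.degrees(pose()[1]))
a=capture('scene')[140:280,360:560];b=capture('wrist')[120:360,80:560]
show(cv2.resize(a,None,fx=4,fy=4,interpolation=cv2.INTER_CUBIC),'sc6.png');show(b,'w6.png')
E
```

```text
t 15.15 pos [0.4508 0.3286 0.0851] q [ 0.413  0.251  1.761 -0.     1.13  -1.285] F [-0.3  0.7 -1.1] w 0.0119
97.29866265742905
```

View pics/sc6.png

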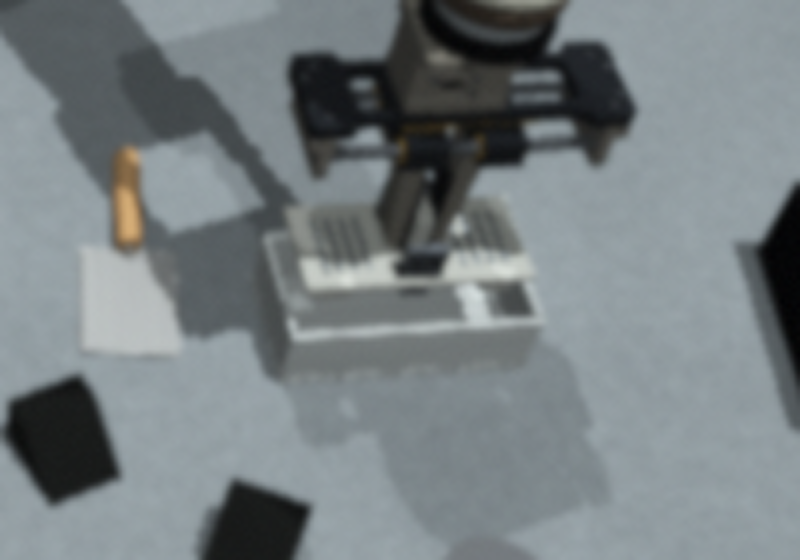

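View pics/w6.png

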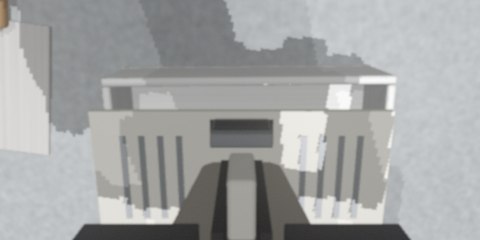

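```bash
python3 - <<'E'
import cv2
a=cv2.imread('pics/w6.png')[55:125]
l=cv2.resize(a[:,80:180],None,fx=7,fy=4,interpolation=cv2.INTER_CUBIC);r=cv2.resize(a[:,330:430],None,fx=7,fy=4,interpolation=cv2.INTER_CUBIC)
cv2.imwrite('pics/w6z.png',cv2.vconcat([l,r]))
E
```

```text
(no output)
```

View pics/w6z.png

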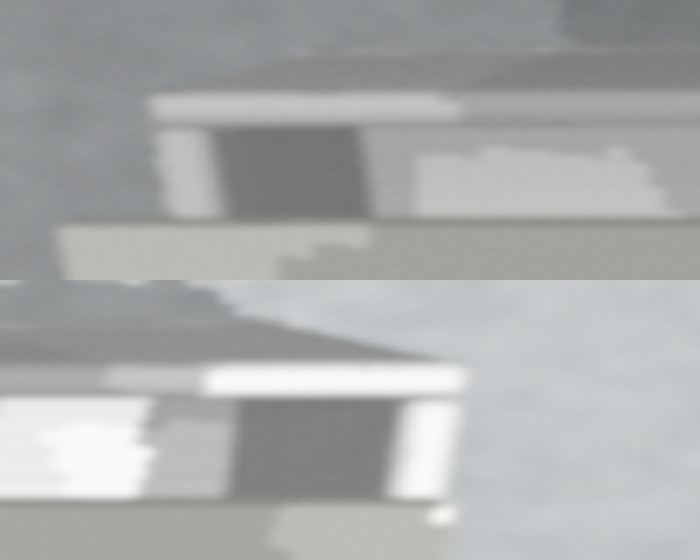

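```bash
python3 - <<'E'
from h import *
p=camera_params('wrist');pos,ps,_=pose();print(pos,np.degrees(ps))
P=back(p,[(181.4,199),(476.7,197.5),(190.3,206),(467.1,204)],.048);print(P.round(4),np.linalg.norm(P[1]-P[0]),np.linalg.norm(P[3]-P[2]))
for a,b,off in ((0,1,.044),(2,3,.039)):
    d=P[b]-P[a];yaw=np.arctan2(-d[0],d[1]);m=(P[a]+P[b])/2
    print(np.degrees(yaw),m[:2]+off*np.array([np.cos(yaw),np.sin(yaw)]))
# cover plate upper corners in image (crop coords 90,111 / 393,110)
Q=back(p,[(80+88.5,120+111.5),(80+393.5,120+110)],pos[2]-.007+.004);print(Q.round(4),np.linalg.norm(Q[1]-Q[0]))
d=Q[1]-Q[0];yaw=np.arctan2(-d[0],d[1]);print(np.degrees(yaw),(Q.mean(0)[:2]+.034*np.array([np.cos(yaw),np.sin(yaw)])))
E
```

```text
[0.45128764 0.32904281 0.08580454] 97.31813186882093
[[0.418  0.2469 0.048 ]
 [0.3967 0.4079 0.048 ]
 [0.4213 0.2519 0.048 ]
 [0.4009 0.4035 0.048 ]] 0.16245098730573718 0.15303797903618727
7.521787033688246 [0.4509978  0.33317341]
7.6463702090495715 [0.44977891 0.33289028]
[[0.4268 0.2533 0.0828]
 [0.4081 0.3951 0.0828]] 0.14305601139851135
7.51326743593983 [0.45117056 0.32864565]
```

Call:
jog_arm(steps=[[[0.0005,0.0037,0],[0,0,0],-1],[[0,0,0],[0,0,0],-1],[[0,0,0.012],[0,0,0],-1],[[0,0,0.014],[0,0,0],-1],[[0,0,0.012],[0,0,0],-1],[[0,0,0.009],[0,0,0],-1],[[0,0,0.005],[0,0,0],-1],[[0,0,0.003],[0,0,0],-1],[[0,0,0],[0,0,0],-1],[[0,0,0],[0,0,0],-1]])

```text
time_s: 16.5
eef_pos: [0.4499, 0.3328, 0.0304]
ee_rot: [0.0, -0.064, 0.998, 0.0]
wrist_force: [0.1, 0.9, -1.6]
grip_width: 0.0116
```

```bash
python3 - <<'E'
from h import *
st();print(np.degrees(pose()[1]))
show(capture('wrist')[120:360,80:560],'w7.png');st()
E
```

```text
t 16.5 pos [0.4499 0.3328 0.0304] q [ 0.421  0.336  1.779 -0.     1.026 -1.278] F [ 0.1  0.9 -1.6] w 0.0116
97.34831808150746
t 16.55 pos [0.45   0.3329 0.0305] q [ 0.421  0.336  1.779  0.     1.026 -1.278] F [-0.1  0.6 -1.3] w 0.0114
```

View pics/w7.png

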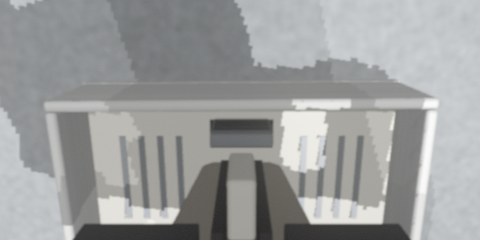

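Call:
jog_arm(steps=[[[0,0,0.002],[0,0,0],-1],[[0,0,0.0015],[0,0,0],-1],[[0,0,0.001],[0,0,0],-1],[[0,0,0.0005],[0,0,0],-1],[[0,0,0],[0,0,0],-1],[[0,0,0],[0,0,0],-0.5],[[0,0,0],[0,0,0],0],[[0,0,0],[0,0,0],0],[[0,0,0],[0,0,0],0],[[0,0,0],[0,0,0],0]])

```text
time_s: 17.8
eef_pos: [0.4496, 0.3327, 0.025]
ee_rot: [-0.0, -0.064, 0.998, -0.0]
wrist_force: [-0.0, -0.5, -0.1]
grip_width: 0.0456
```

```bash
python3 - <<'E'
from h import *
st()
print(pose()[2].round(3).tolist())
hx,hy,yaw=.6224,-.0238,-2.6
# tool to above housing with psi=87.4
p,ps,_=pose()
plan([(p[0],p[1],.11,np.degrees(ps),0.0,3),(.6226,-.0238,.17,87.4,0.65,8)])
E
```

```text
t 17.8 pos [0.4496 0.3327 0.025 ] q [ 0.421  0.345  1.781 -0.     1.016 -1.278] F [-0.  -0.5 -0.1] w 0.0456
[[-0.992, -0.128, -0.0], [-0.128, 0.992, -0.0], [0.0, -0.0, -1.0]]
start [0.4496 0.3327 0.025 ] 97.35
1: [[0.0000,0.0000,-0.0283],[0,0,-0.0000],0.0]
2: [[0.0000,0.0000,-0.0283],[0,0,-0.0000],0.0]
3: [[0.0000,0.0000,-0.0283],[0,0,-0.0000],0.0]
4: [[-0.0157,-0.0470,-0.0075],[0,0,0.0217],0.65]
5: [[-0.0168,-0.0466,-0.0075],[0,0,0.0217],0.65]
6: [[-0.0178,-0.0462,-0.0075],[0,0,0.0217],0.65]
7: [[-0.0188,-0.0458,-0.0075],[0,0,0.0217],0.65]
8: [[-0.0198,-0.0454,-0.0075],[0,0,0.0217],0.65]
9: [[-0.0207,-0.0450,-0.0075],[0,0,0.0217],0.65]
10: [[-0.0217,-0.0445,-0.0075],[0,0,0.0217],0.65]
11: [[-0.0227,-0.0440,-0.0075],[0,0,0.0217],0.65]
```

Call:
jog_arm(steps=[[[0,0,-0.02],[0,0,0],0],[[0,0,-0.035],[0,0,0],0],[[0,0,-0.04],[0,0,0],0],[[-0.0157,-0.047,-0.007],[0,0,0.022],0.65],[[-0.0168,-0.0466,-0.007],[0,0,0.022],0.65],[[-0.0178,-0.0462,-0.007],[0,0,0.022],0.65],[[-0.0188,-0.0458,-0.007],[0,0,0.022],0.65],[[-0.0198,-0.0454,-0.007],[0,0,0.022],0.65],[[-0.0207,-0.045,-0.007],[0,0,0.022],0.65],[[-0.0217,-0.0445,-0.007],[0,0,0.022],0.65]])

```text
time_s: 19.05
eef_pos: [0.6013, 0.0192, 0.1692]
ee_rot: [0.0, 0.013, 1.0, 0.0]
wrist_force: [0.0, 0.3, -0.8]
grip_width: 0.0754
```

```bash
python3 - <<'E'
from h import *
st()
show(cv2.resize(capture('scene')[140:280,380:540],None,fx=4,fy=4,interpolation=cv2.INTER_CUBIC),'sc8.png')
plan([(.6226,-.0238,.165,87.4,0.65,1)])
E
```

```text
t 19.05 pos [0.6013 0.0192 0.1692] q [-0.169  0.262  1.568  0.     1.311 -1.713] F [ 0.   0.3 -0.8] w 0.0754
start [0.604  0.0133 0.1705] 88.21
1: [[-0.0197,-0.0365,0.0055],[0,0,0.0141],0.65]
```

View pics/sc8.png

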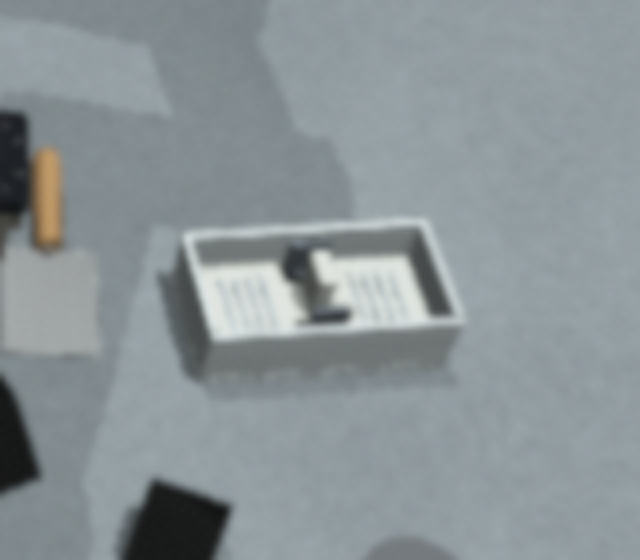

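Call:
jog_arm(steps=[[[-0.015,-0.028,0.005],[0,0,0.014],0.65],[[-0.007,-0.014,0.005],[0,0,0.005],0.65],[[0,0,0.005],[0,0,0],0.65],[[0,0,0.005],[0,0,0],0.65],[[0,0,0],[0,0,0],0.65],[[0,0,0],[0,0,0],0.65],[[0,0,0],[0,0,0],0.65],[[0,0,0],[0,0,0],0.65],[[0,0,0],[0,0,0],0.65],[[0,0,0],[0,0,0],0.65]])

```text
time_s: 20.35
eef_pos: [0.6215, -0.022, 0.1491]
ee_rot: [0.0, 0.022, 1.0, 0.0]
wrist_force: [-0.1, 0.2, -0.6]
grip_width: 0.076
```

```bash
python3 - <<'E'
from h import *
st();print(np.degrees(pose()[1]))
p=camera_params('wrist');im=capture('wrist');show(im,'w9raw.png')
r=spotter.masks_of('wrist','cartridge');h=spotter.masks_of('wrist','housing')
for a in r+h: print(a['conf'],a['centre'],a['mask'].sum())
pickle.dump((p,im,r,h),open('w9.pkl','wb'))
im=im.copy()
v=(.6226,-.0238,-.0454)
hh=cv2.convexHull(proj(p,place(PARTS['cartridge'][0],*v,.027)).astype(np.float32));im=cv2.polylines(im,[np.int32(hh)],True,(255,0,0),1)
for X,Y,z,c in ((.034,.072,.07,(0,255,0)),(.03,.067,.07,(0,255,0))):
    q=place(np.array([[-X,-Y,z],[X,-Y,z],[X,Y,z],[-X,Y,z]]),*v,0);im=cv2.polylines(im,[np.int32(proj(p,q))],True,c,1)
show(cv2.resize(im[150:400,180:480],None,fx=2.4,fy=2.4),'w9.png')
E
```

```text
t 20.35 pos [ 0.6215 -0.022   0.1491] q [-0.229  0.331  1.524  0.     1.286 -1.755] F [-0.1  0.2 -0.6] w 0.076
87.43260808406384
0.73 [320.9, 263.8] 18279
```

View pics/w9.png

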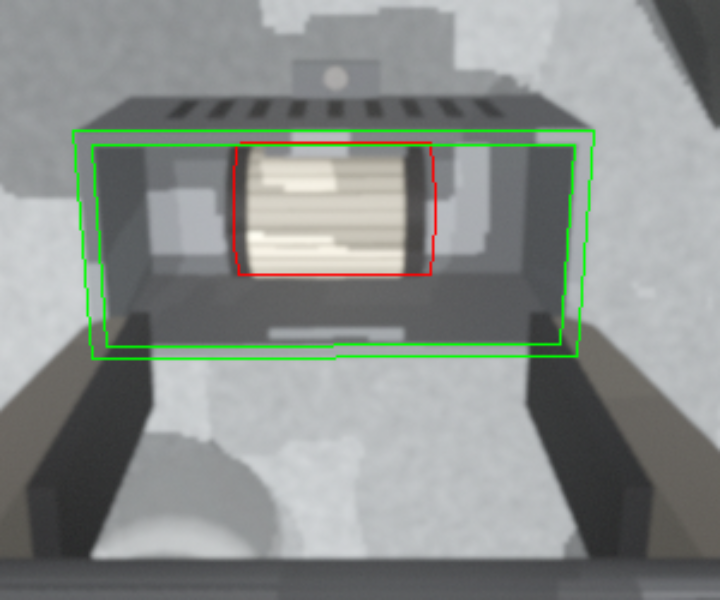

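Call:
jog_arm(steps=[[[-0.0013,-0.005,0.01],[0,0,0],0.65],[[0,0,0.025],[0,0,0],0.65],[[0,0,0.03],[0,0,0],0.65],[[0,0,0.03],[0,0,0],0.65],[[0,0,0.025],[0,0,0],0.65],[[0,0,0.013],[0,0,0],0.65],[[0,0,0.005],[0,0,0],0.65],[[0,0,0],[0,0,0],0.5],[[0,0,0],[0,0,0],-1],[[0,0,0],[0,0,0],-1]])

```text
time_s: 21.75
eef_pos: [0.6234, -0.0272, 0.0121]
ee_rot: [0.001, 0.022, 1.0, -0.0]
wrist_force: [1.1, 0.2, 1.3]
grip_width: 0.0617
```

```bash
python3 - <<'E'
from h import *
st()
E
```

```text
t 21.75 pos [ 0.6234 -0.0272  0.0121] q [-0.237  0.505  1.591  0.     1.044 -1.763] F [1.1 0.2 1.3] w 0.0617
```

```bash
python3 - <<'E'
from h import *
plan([(.6234,-.027,.16,87.4,-1,6),(.47,-.332,.14,-85.8+.0,-1,18)],start=(.6234,-.027,.011,87.4),turn=.172)
E
```

```text
start [ 0.6234 -0.027   0.011 ] 87.4
1: [[0.0000,0.0000,-0.0248],[0,0,-0.0000],-1]
2: [[0.0000,0.0000,-0.0248],[0,0,-0.0000],-1]
3: [[0.0000,0.0000,-0.0248],[0,0,-0.0000],-1]
4: [[0.0000,0.0000,-0.0248],[0,0,-0.0000],-1]
5: [[0.0000,0.0000,-0.0248],[0,0,-0.0000],-1]
6: [[0.0000,0.0000,-0.0248],[0,0,-0.0000],-1]
7: [[0.0077,-0.0173,0.0011],[0,0,0.1679],-1]
8: [[0.0047,-0.0184,0.0011],[0,0,0.1679],-1]
9: [[0.0016,-0.0189,0.0011],[0,0,0.1679],-1]
10: [[-0.0016,-0.0189,0.0011],[0,0,0.1679],-1]
11: [[-0.0047,-0.0184,0.0011],[0,0,0.1679],-1]
12: [[-0.0077,-0.0173,0.0011],[0,0,0.1679],-1]
13: [[-0.0105,-0.0158,0.0011],[0,0,0.1679],-1]
14: [[-0.0130,-0.0138,0.0011],[0,0,0.1679],-1]
15: [[-0.0151,-0.0114,0.0011],[0,0,0.1679],-1]
16: [[-0.0168,-0.0088,0.0011],[0,0,0.1679],-1]
17: [[-0.0181,-0.0058,0.0011],[0,0,0.1679],-1]
18: [[-0.0188,-0.0027,0.0011],[0,0,0.1679],-1]
19: [[-0.0190,0.0005,0.0011],[0,0,0.1679],-1]
20: [[-0.0186,0.0036,0.0011],[0,0,0.1679],-1]
21: [[-0.0178,0.0067,0.0011],[0,0,0.1679],-1]
22: [[-0.0164,0.0096,0.0011],[0,0,0.1679],-1]
23: [[-0.0146,0.0122,0.0011],[0,0,0.1679],-1]
24: [[-0.0123,0.0144,0.0011],[0,0,0.1679],-1]
```

Call:
jog_arm(steps=[[[0,0,-0.01],[0,0,0],-1],[[0,0,-0.02],[0,0,0],-1],[[0,0,-0.035],[0,0,0],-1],[[0,0,-0.04],[0,0,0],-1],[[0,0,-0.03],[0,0,0],-1],[[0,0,-0.014],[0,0,0],-1],[[0.0077,-0.0173,0.001],[0,0,0.168],-1],[[0.0047,-0.0184,0.001],[0,0,0.168],-1],[[0.0016,-0.0189,0.001],[0,0,0.168],-1],[[-0.0016,-0.0189,0.001],[0,0,0.168],-1]])

```text
time_s: 23.0
eef_pos: [0.5877, -0.0952, 0.1556]
ee_rot: [-0.001, 0.353, 0.935, -0.0]
wrist_force: [0.5, 0.0, -1.9]
grip_width: 0.0615
```

```bash
python3 - <<'E'
from h import *
st();show(capture('side'),'s10.png')
E
```

```text
t 23.0 pos [ 0.5877 -0.0952  0.1556] q [-0.363  0.261  1.598 -0.     1.284 -1.212] F [ 0.5  0.  -1.9] w 0.0615
```

View pics/s10.png

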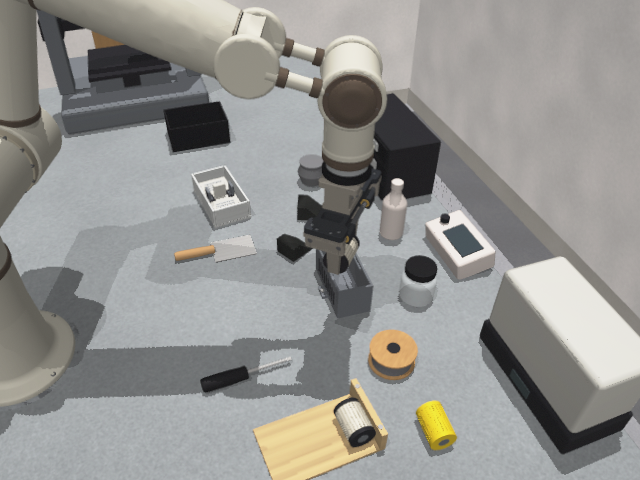

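The cartridge is out of the housing and held (about (338,265)), and the cover lies in the tray at (222,190). Next I go on to the board.

Call:
jog_arm(steps=[[[-0.0047,-0.0184,0.001],[0,0,0.168],-1],[[-0.0077,-0.0173,0.001],[0,0,0.168],-1],[[-0.0105,-0.0158,0.001],[0,0,0.168],-1],[[-0.013,-0.0138,0.001],[0,0,0.168],-1],[[-0.0151,-0.0114,0.001],[0,0,0.168],-1],[[-0.0168,-0.0088,0.001],[0,0,0.168],-1],[[-0.0181,-0.0058,0.001],[0,0,0.168],-1],[[-0.0188,-0.0027,0.001],[0,0,0.168],-1],[[-0.019,0.0005,0.001],[0,0,0.168],-1],[[-0.0186,0.0036,0.001],[0,0,0.168],-1]])

```text
time_s: 24.3
eef_pos: [0.503, -0.2643, 0.1457]
ee_rot: [-0.0, 0.932, 0.363, -0.0]
wrist_force: [0.4, 0.2, -1.7]
grip_width: 0.0616
```

```bash
python3 - <<'E'
from h import *
st()
plan([(.47,-.332,.14,-85.8,-1,4)])
E
```

```text
t 24.3 pos [ 0.503  -0.2643  0.1457] q [-0.696  0.203  1.687  0.     1.253  0.132] F [ 0.4  0.2 -1.7] w 0.0616
start [ 0.503  -0.2643  0.1457] -47.49
1: [[-0.0175,0.0069,0.0014],[0,0,0.1672],-1]
2: [[-0.0161,0.0097,0.0014],[0,0,0.1672],-1]
3: [[-0.0143,0.0123,0.0014],[0,0,0.1672],-1]
4: [[-0.0121,0.0145,0.0014],[0,0,0.1672],-1]
```

Call:
jog_arm(steps=[[[-0.0175,0.0069,0.001],[0,0,0.167],-1],[[-0.0161,0.0097,0.001],[0,0,0.167],-1],[[-0.0143,0.0123,0.001],[0,0,0.167],-1],[[-0.0121,0.0145,0.001],[0,0,0.167],-1],[[0,0,0],[0,0,0],-1],[[0,0,0],[0,0,0],-1],[[0,0,0],[0,0,0],-1],[[0,0,0],[0,0,0],-1],[[0,0,0],[0,0,0],-1],[[0,0,0],[0,0,0],-1]])

```text
time_s: 25.55
eef_pos: [0.4706, -0.3321, 0.142]
ee_rot: [-0.0, 0.999, 0.039, -0.0]
wrist_force: [-0.8, 0.8, -1.6]
grip_width: 0.0619
```

```bash
cat >> h.py <<'E'
def ovl(im,p,items,col=(255,0,0)):
    im=im.copy()
    for name,v,z in items:
        for b in PARTS[name]:
            h=cv2.convexHull(proj(p,place(b,*v,z)).astype(np.float32));cv2.polylines(im,[np.int32(h*16)],True,col,1,cv2.LINE_AA,4)
    return im
E
python3 - <<'E'
from h import *
st();print(np.degrees(pose()[1]))
p=camera_params('wrist');im=capture('wrist');show(im,'w11raw.png')
r=spotter.masks_of('wrist','cartridge_old');h=spotter.masks_of('wrist','board')
for a in r+h: print(a['conf'],a['centre'],a['mask'].sum())
pickle.dump((p,im,r,h),open('w11.pkl','wb'))
im=ovl(im,p,[('board',(.4708,-.3249,.0771),0),('cartridge_old',(.5275,-.3285,.0700),.028)])
show(im,'w11.png')
E
```

```text
t 25.55 pos [ 0.4706 -0.3321  0.142 ] q [-0.824  0.225  1.668 -0.     1.248  0.669] F [-0.8  0.8 -1.6] w 0.0619
-85.57494466940967
0.64 [317.1, 161.2] 5397
0.59 [408.9, 7.4] 2011
0.95 [304.3, 205.1] 15151
```

View pics/w11.png

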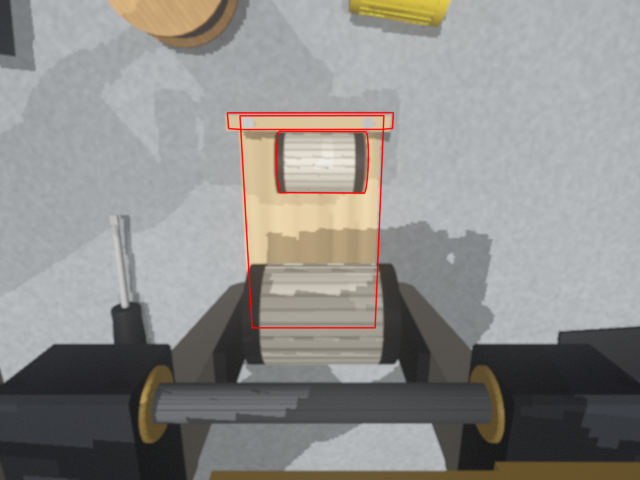

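```bash
python3 - <<'E'
from h import *
p,im,r,h=pickle.load(open('w11.pkl','rb'))
print(fit('cartridge_old',[(p,r[0]['mask'])],.028,[.5275,-.3285,.07]))
cv2.imwrite('pics/w11z.png',cv2.resize(cv2.imread('pics/w11.png')[100:280,220:400],None,fx=4,fy=3.3,interpolation=cv2.INTER_CUBIC))
E
```

```text
(array([ 0.52643715, -0.32676544,  0.07661815]), np.float64(0.03291989490389824))
```

View pics/w11z.png

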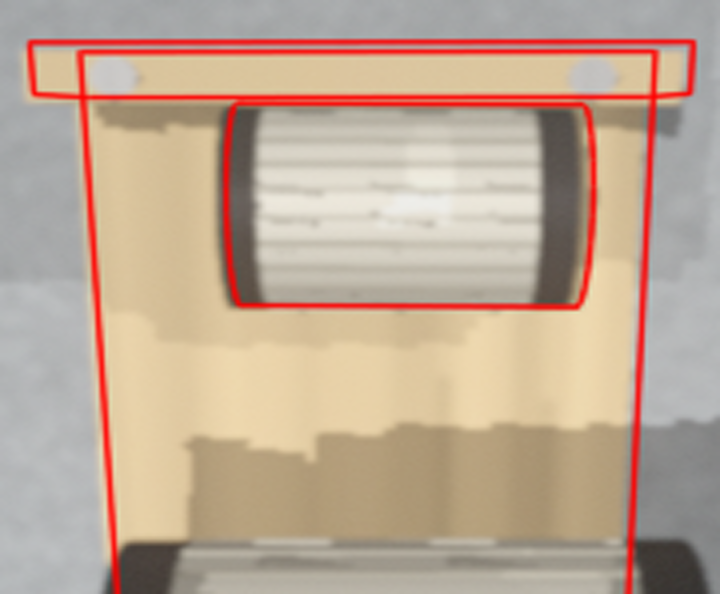

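```bash
python3 - <<'E'
from h import *
p,im,r,h=pickle.load(open('w11.pkl','rb'))
pos=np.array([.4706,-.3321,.142])
for dx in (-.002,0,.002):
    u=proj(p,place(PARTS['cartridge'][0],pos[0]+dx,pos[1],np.radians(4.4),pos[2]+.0155));print(dx,u.min(0),u.max(0))
cv2.imwrite('pics/w11y.png',cv2.resize(im[250:380,230:420,::-1],None,fx=4,fy=4,interpolation=cv2.INTER_CUBIC))
plan([(.4821,-.3302,.142,-85.6,-1,1),(.4821,-.3302,.0125,-85.6,-1,1)],start=(.4706,-.3321,.142,-85.6))
E
```

```text
-0.002 [240.40297025 267.90344181] [399.48565212 368.72513386]
0 [240.49675277 263.67776484] [400.16430605 364.70155589]
0.002 [240.59114938 259.42482704] [400.84804834 360.65146501]
start [ 0.4706 -0.3321  0.142 ] -85.6
1: [[0.0116,-0.0010,0.0000],[0,0,-0.0000],-1]
2: [[0.0000,0.0000,0.0432],[0,0,-0.0000],-1]
3: [[0.0000,0.0000,0.0432],[0,0,-0.0000],-1]
4: [[0.0000,0.0000,0.0432],[0,0,-0.0000],-1]
```

View pics/w11y.png

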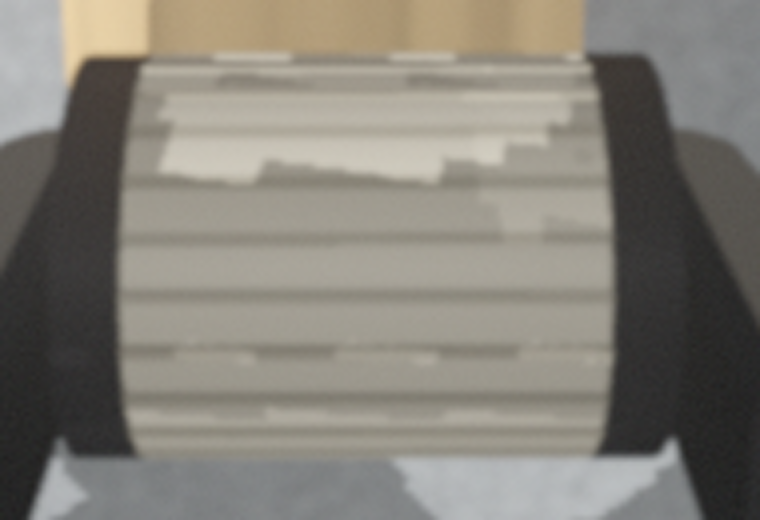

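Call:
jog_arm(steps=[[[0.0086,-0.001,0.01],[0,0,0],-1],[[0,0,0.025],[0,0,0],-1],[[0,0,0.03],[0,0,0],-1],[[0,0,0.03],[0,0,0],-1],[[0,0,0.018],[0,0,0],-1],[[0,0,0.007],[0,0,0],-1],[[0,0,0.004],[0,0,0],-1],[[0,0,0],[0,0,0],-1],[[0,0,0],[0,0,0],-1],[[0,0,0],[0,0,0],-1]])

```text
time_s: 26.95
eef_pos: [0.4794, -0.3309, 0.0186]
ee_rot: [0.0, 0.999, 0.038, 0.0]
wrist_force: [0.1, -0.9, -1.7]
grip_width: 0.0618
```

```bash
python3 - <<'E'
from h import *
st();im=capture('wrist');show(cv2.resize(im[180:420,180:460],None,fx=2.5,fy=2.5,interpolation=cv2.INTER_CUBIC),'w12.png');st()
E
```

```text
t 26.95 pos [ 0.4794 -0.3309  0.0186] q [-0.811  0.405  1.715 -0.     1.02   0.683] F [ 0.1 -0.9 -1.7] w 0.0618
t 27.0 pos [ 0.4793 -0.3308  0.0185] q [-0.811  0.405  1.716 -0.     1.02   0.683] F [ 0.2 -0.2 -0.9] w 0.0622
```

View pics/w12.png

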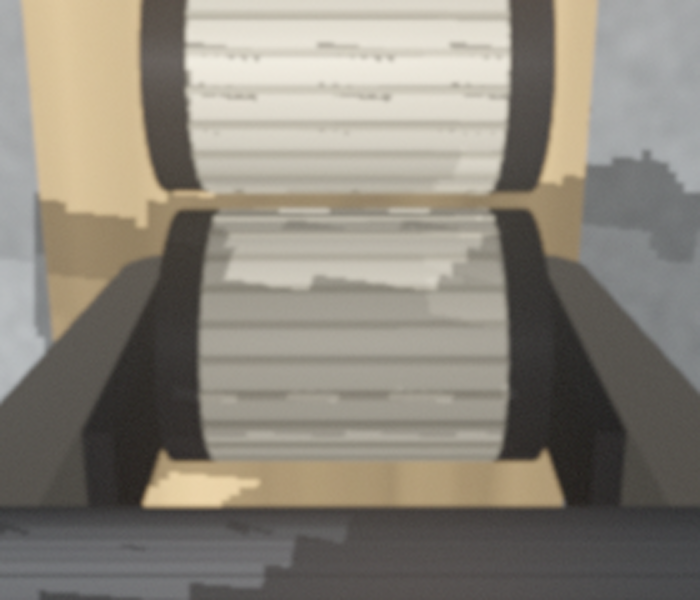

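Call:
jog_arm(steps=[[[0,-0.001,0.003],[0,0,0],-1],[[0.001,0,0.001],[0,0,0],-1],[[0.001,0,0],[0,0,0],-1],[[0.001,0,0],[0,0,0],-1],[[0,0,0.001],[0,0,0],-1],[[0,0,0.001],[0,0,0],-1],[[0,0,0],[0,0,0],-1],[[0,0,0],[0,0,0],-1],[[0,0,0],[0,0,0],-1],[[0,0,0],[0,0,0],-1]])

```text
time_s: 28.25
eef_pos: [0.4821, -0.3294, 0.0122]
ee_rot: [0.0, 0.999, 0.038, 0.0]
wrist_force: [-0.8, 1.2, 2.1]
grip_width: 0.062
```

```bash
python3 - <<'E'
from h import *
st();im=capture('wrist');show(cv2.resize(im[180:420,180:460],None,fx=2.5,fy=2.5,interpolation=cv2.INTER_CUBIC),'w13.png');st()
E
```

```text
t 28.25 pos [ 0.4821 -0.3294  0.0122] q [-0.806  0.419  1.712  0.     1.011  0.688] F [-0.8  1.2  2.1] w 0.062
t 28.3 pos [ 0.482  -0.3293  0.0121] q [-0.806  0.419  1.712 -0.     1.011  0.688] F [-0.5  0.8  2.7] w 0.0618
```

View pics/w13.png

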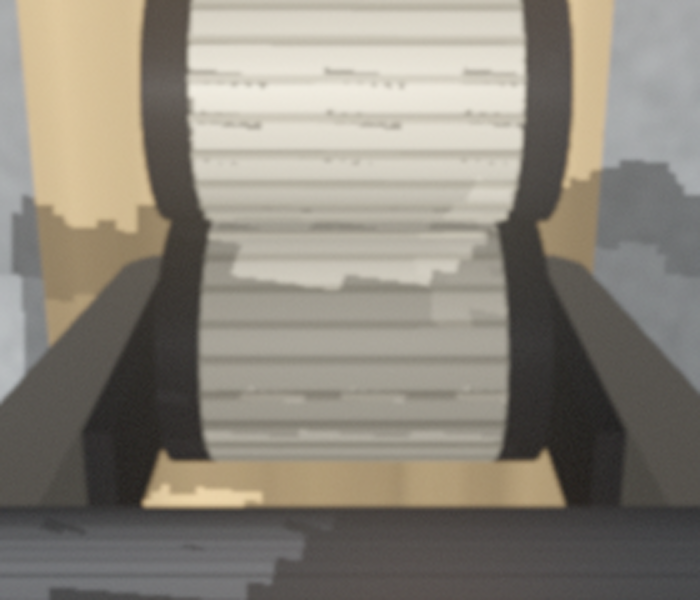

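Call:
jog_arm(steps=[[[0.0004,0,0],[0,0,0],-1],[[0,0,0],[0,0,0],-1],[[0,0,0],[0,0,0],0.4],[[0,0,0],[0,0,0],0.5],[[0,0,0],[0,0,0],0.65],[[0,0,0],[0,0,0],0.7],[[0,0,0],[0,0,0],0.7],[[0,0,0],[0,0,0],0.7],[[0,0,-0.01],[0,0,0],0.7],[[0,0,-0.02],[0,0,0],0.7]])

```text
time_s: 29.55
eef_pos: [0.482, -0.3289, 0.0425]
ee_rot: [-0.001, 0.999, 0.038, -0.0]
wrist_force: [-0.7, 0.3, -0.4]
grip_width: 0.0781
```

```bash
python3 - <<'E'
from h import *
st()
p=camera_params('wrist');im=capture('wrist');show(im,'w14.png');st()
E
```

```text
t 29.55 pos [ 0.482  -0.3289  0.0425] q [-0.806  0.372  1.703 -0.     1.068  0.688] F [-0.7  0.3 -0.4] w 0.0781
t 29.6 pos [ 0.484  -0.3308  0.0463] q [-0.806  0.368  1.7    0.     1.069  0.688] F [ 1.8 -1.6  1.7] w 0.0781
```

View pics/w14.png

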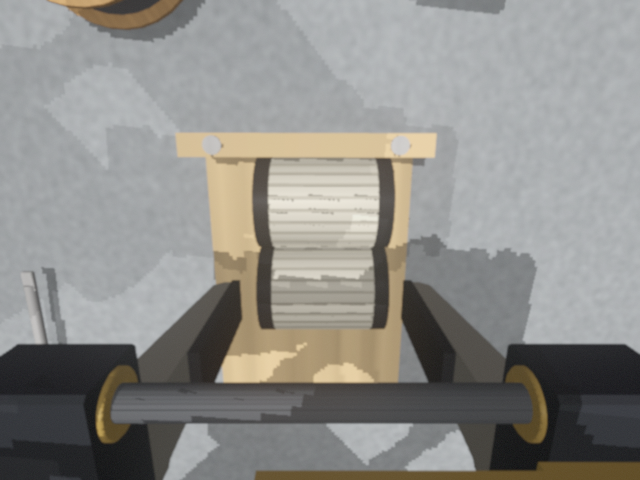

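```bash
python3 - <<'E'
from h import *
p=camera_params('scene')
print('pot top',back(p,(481,282),.06)[0].round(3),'bottle cap',back(p,(376,305),.14)[0].round(3),'near chock',back(p,(375,250),.02)[0].round(3))
c,s=np.cos(np.radians(-20)),np.sin(np.radians(-20))
gx,gy=.6406-.009*c,.2268-.009*s;print(gx,gy)
plan([(.483,-.3295,.15,-85.6,.7,2),(gx,gy,.16,-110,.7,11)],start=(.482,-.329,.0425,-85.6))
E
```

```text
pot top [0.676 0.348 0.06 ] bottle cap [0.791 0.103 0.14 ] near chock [0.572 0.115 0.02 ]
0.6321427664129268 0.229878181289931
start [ 0.482  -0.329   0.0425] -85.6
1: [[0.0005,0.0003,-0.0537],[0,0,-0.0000],0.7]
2: [[0.0005,0.0003,-0.0537],[0,0,-0.0000],0.7]
3: [[0.0174,-0.0497,-0.0009],[0,0,0.0387],0.7]
4: [[0.0155,-0.0503,-0.0009],[0,0,0.0387],0.7]
5: [[0.0135,-0.0509,-0.0009],[0,0,0.0387],0.7]
6: [[0.0115,-0.0513,-0.0009],[0,0,0.0387],0.7]
7: [[0.0096,-0.0518,-0.0009],[0,0,0.0387],0.7]
8: [[0.0075,-0.0521,-0.0009],[0,0,0.0387],0.7]
9: [[0.0055,-0.0523,-0.0009],[0,0,0.0387],0.7]
10: [[0.0035,-0.0525,-0.0009],[0,0,0.0387],0.7]
11: [[0.0015,-0.0526,-0.0009],[0,0,0.0387],0.7]
12: [[-0.0006,-0.0526,-0.0009],[0,0,0.0387],0.7]
13: [[-0.0026,-0.0526,-0.0009],[0,0,0.0387],0.7]
```

Call:
jog_arm(steps=[[[0,0,-0.05],[0,0,0],0.7],[[0,0,-0.055],[0,0,0],0.7],[[0.0174,-0.0497,-0.001],[0,0,0.039],0.7],[[0.0155,-0.0503,-0.001],[0,0,0.039],0.7],[[0.0135,-0.0509,-0.001],[0,0,0.039],0.7],[[0.0115,-0.0513,-0.001],[0,0,0.039],0.7],[[0.0096,-0.0518,-0.001],[0,0,0.039],0.7],[[0.0075,-0.0521,-0.001],[0,0,0.039],0.7],[[0.0055,-0.0523,-0.001],[0,0,0.039],0.7],[[0.0035,-0.0525,-0.001],[0,0,0.039],0.7]])

```text
time_s: 30.85
eef_pos: [0.592, 0.0792, 0.1565]
ee_rot: [-0.0, 0.993, -0.118, 0.001]
wrist_force: [0.9, -0.4, 0.4]
grip_width: 0.0784
```

Call:
jog_arm(steps=[[[0.0015,-0.0526,-0.001],[0,0,0.039],0.7],[[-0.0006,-0.0526,-0.001],[0,0,0.039],0.7],[[-0.0026,-0.0526,0],[0,0,0.039],0.7],[[0,0,0],[0,0,0],0.7],[[0,0,0],[0,0,0],0.7],[[0,0,0],[0,0,0],0.7],[[0,0,0],[0,0,0],0.7],[[0,0,0],[0,0,0],0.7],[[0,0,0],[0,0,0],0.7],[[0,0,0],[0,0,0],0.7]])

```text
time_s: 32.1
eef_pos: [0.6323, 0.2298, 0.157]
ee_rot: [0.0, 0.985, -0.175, -0.0]
wrist_force: [0.6, 0.5, 0.1]
grip_width: 0.0781
```

```bash
python3 - <<'E'
from h import *
st();print(np.degrees(pose()[1]))
p=camera_params('wrist');im=capture('wrist')
r=spotter.masks_of('wrist','chock')
for a in r:
    v,f=fit('chock',[(p,a['mask'])],0,[.6406,.2268,-.35]) if a['mask'].sum()>500 else (0,0)
    print(a['conf'],a['centre'],a['mask'].sum(),np.round(v,4),np.degrees(v[2]) if f else '',f)
pickle.dump((p,im,r),open('w15.pkl','wb'))
show(im,'w15raw.png')
v,f=fit('chock',[(p,r[0]['mask'])],0,[.6406,.2268,-.35]);show(ovl(im,p,[('chock',v,0)]),'w15.png')
s=capture('scene');show(cv2.resize(s[160:260,150:290],None,fx=5,fy=5,interpolation=cv2.INTER_CUBIC),'sc15.png')
E
```

```text
t 32.1 pos [0.6323 0.2298 0.157 ] q [0.169 0.45  1.353 0.    1.338 2.093] F [0.6 0.5 0.1] w 0.0781
-110.18411261401235
0.92 [470.2, 258.6] 5366 [ 0.3591  0.4461 -1.8315] -104.9361591452563 1.0
0.73 [319.6, 223.8] 4869 [ 0.6393  0.2276 -0.3723] -21.332888194405278 0.028141293674707413
```

View pics/w15.png

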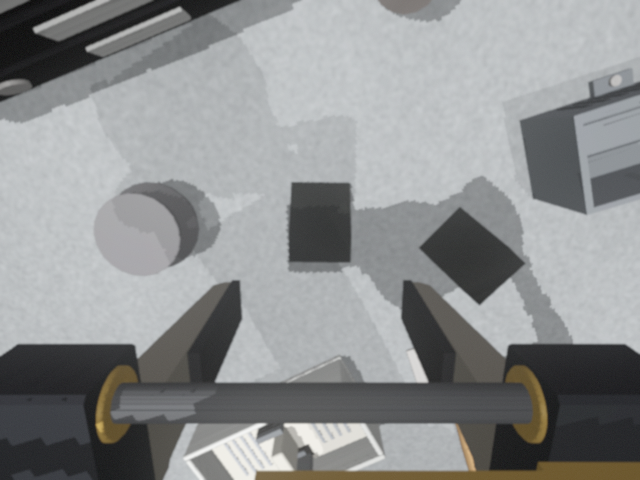

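View pics/sc15.png

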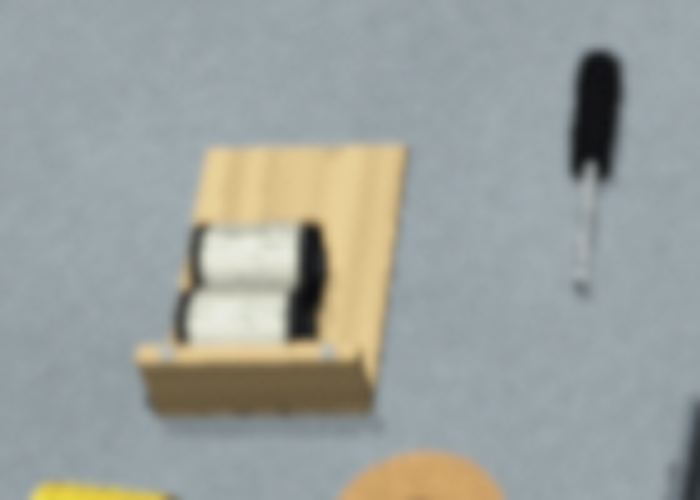

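```bash
python3 - <<'E'
from h import *
p,im,r=pickle.load(open('w15.pkl','rb'))
m=r[1]['mask']
out=[]
for y in (-.37,-.37+np.pi):
    v,f=fit('chock',[(p,m)],0,[.6406,.2268,y]);print(v,np.degrees(v[2]),f)
    b=np.clip(im.astype(float)*2.2,0,255).astype(np.uint8)
    o=cv2.resize(b[165:290,265:375],None,fx=3.4,fy=4.5,interpolation=cv2.INTER_CUBIC)
    P=PARTS['chock'][0];q=(proj(p,place(P,*v,0))-[265,165])*[3.4,4.5]
    for k in (0,5):
        cv2.polylines(o,[np.int32(q[k:k+5])],True,(255,0,0),1)
    for k in range(5): cv2.line(o,tuple(map(int,q[k])),tuple(map(int,q[k+5])),(0,255,0),1)
    out.append(o)
show(cv2.hconcat(out),'w15z.png')
D=pickle.load(open('d0.pkl','rb'))
t=np.clip(D['side']['im'].astype(float)*2.2,0,255).astype(np.uint8)[180:270,260:340]
show(cv2.resize(t,None,fx=6,fy=6,interpolation=cv2.INTER_CUBIC),'s15z.png')
E
```

```text
[ 0.6393843   0.22761258 -0.37085593] -21.24847947726766 0.02799433469772339
[0.63411791 0.22950653 2.78983735] 159.84590570810704 0.19362400472164154
```

View pics/w15z.png

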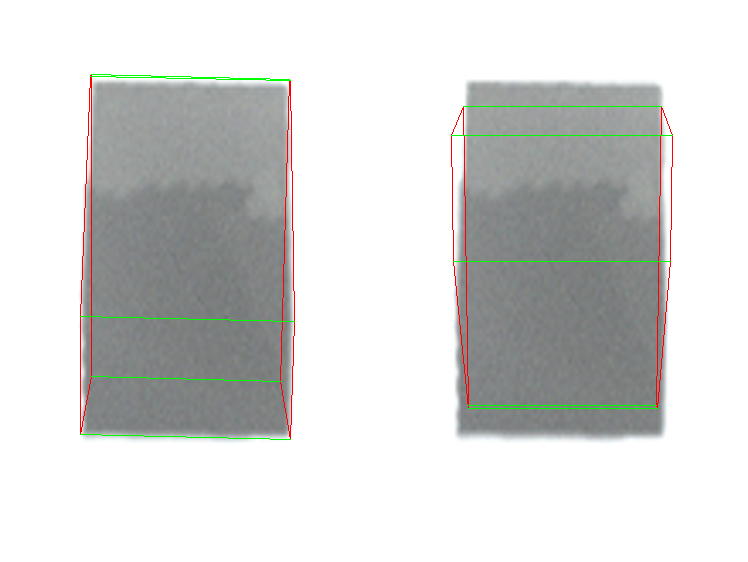

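View pics/s15z.png

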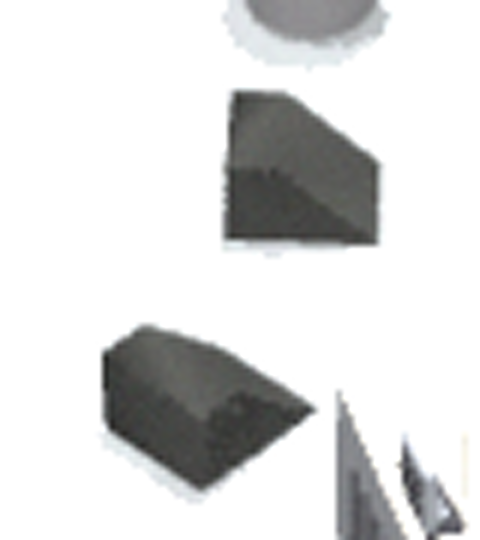

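Call:
jog_arm(steps=[[[-0.0022,-0.0004,0.012],[0,0,0],0.7],[[0,0,0.025],[0,0,0],0.7],[[0,0,0.035],[0,0,0],0.7],[[0,0,0.035],[0,0,0],0.7],[[0,0,0.025],[0,0,0],0.7],[[0,0,0.012],[0,0,0],0.7],[[0,0,0.006],[0,0,0],0.6],[[0,0,0],[0,0,0],0.2],[[0,0,0],[0,0,0],-1],[[0,0,0],[0,0,0],-1]])

```text
time_s: 33.5
eef_pos: [0.6312, 0.2312, 0.0081]
ee_rot: [-0.0, 0.985, -0.175, 0.001]
wrist_force: [-0.3, -0.2, 2.0]
grip_width: 0.05
```

```bash
python3 - <<'E'
from h import *
st()
show(capture('wrist')[150:400,150:490],'w16.png')
E
```

```text
t 33.5 pos [0.6312 0.2312 0.0081] q [ 0.172  0.616  1.436 -0.     1.088  2.095] F [-0.3 -0.2  2. ] w 0.05
```

View pics/w16.png

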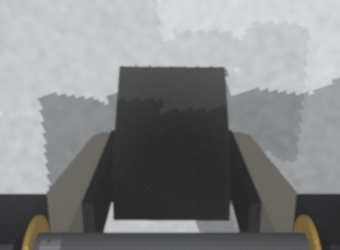

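```bash
python3 - <<'E'
from h import *
plan([(.631,.231,.15,-110.2,-1,4),(.425,-.3333,.15,-85.6,-1,14)],start=(.631,.231,.008,-110.2))
E
```

```text
start [0.631 0.231 0.008] -110.2
1: [[0.0000,0.0000,-0.0355],[0,0,-0.0000],-1]
2: [[0.0000,0.0000,-0.0355],[0,0,-0.0000],-1]
3: [[0.0000,0.0000,-0.0355],[0,0,-0.0000],-1]
4: [[0.0000,0.0000,-0.0355],[0,0,-0.0000],-1]
5: [[0.0001,0.0429,0.0000],[0,0,-0.0307],-1]
6: [[-0.0012,0.0429,0.0000],[0,0,-0.0307],-1]
7: [[-0.0025,0.0428,0.0000],[0,0,-0.0307],-1]
8: [[-0.0038,0.0427,0.0000],[0,0,-0.0307],-1]
9: [[-0.0051,0.0426,0.0000],[0,0,-0.0307],-1]
10: [[-0.0064,0.0424,0.0000],[0,0,-0.0307],-1]
11: [[-0.0077,0.0422,0.0000],[0,0,-0.0307],-1]
12: [[-0.0090,0.0419,0.0000],[0,0,-0.0307],-1]
13: [[-0.0103,0.0417,0.0000],[0,0,-0.0307],-1]
14: [[-0.0116,0.0413,0.0000],[0,0,-0.0307],-1]
15: [[-0.0129,0.0409,0.0000],[0,0,-0.0307],-1]
16: [[-0.0141,0.0405,0.0000],[0,0,-0.0307],-1]
17: [[-0.0153,0.0401,0.0000],[0,0,-0.0307],-1]
18: [[-0.0166,0.0396,0.0000],[0,0,-0.0307],-1]
```

Call:
jog_arm(steps=[[[0,0,0],[0,0,0],-1],[[0,0,-0.015],[0,0,0],-1],[[0,0,-0.035],[0,0,0],-1],[[0,0,-0.042],[0,0,0],-1],[[0,0,-0.035],[0,0,0],-1],[[0,0.02,-0.015],[0,0,0],-1],[[0,0.035,0],[0,0,-0.0307],-1],[[-0.0012,0.0429,0],[0,0,-0.0307],-1],[[-0.0025,0.0428,0],[0,0,-0.0307],-1],[[-0.0038,0.0427,0],[0,0,-0.0307],-1]])

```text
time_s: 34.8
eef_pos: [0.5665, 0.0574, 0.1494]
ee_rot: [0.0, 0.993, -0.114, -0.0]
wrist_force: [0.1, 0.3, -2.0]
grip_width: 0.0496
```

```bash
python3 - <<'E'
from h import *
s=st()
plan([(.425,-.3333,.15,-85.6,-1,10)])
E
```

```text
t 34.8 pos [0.5665 0.0574 0.1494] q [-0.111  0.201  1.681 -0.     1.259  1.688] F [ 0.1  0.3 -2. ] w 0.0496
start [0.5665 0.0574 0.1494] -103.07
1: [[-0.0049,0.0413,-0.0001],[0,0,-0.0305],-1]
2: [[-0.0062,0.0411,-0.0001],[0,0,-0.0305],-1]
3: [[-0.0075,0.0409,-0.0001],[0,0,-0.0305],-1]
4: [[-0.0087,0.0406,-0.0001],[0,0,-0.0305],-1]
5: [[-0.0099,0.0403,-0.0001],[0,0,-0.0305],-1]
6: [[-0.0112,0.0400,-0.0001],[0,0,-0.0305],-1]
7: [[-0.0124,0.0397,-0.0001],[0,0,-0.0305],-1]
8: [[-0.0136,0.0393,-0.0001],[0,0,-0.0305],-1]
9: [[-0.0148,0.0388,-0.0001],[0,0,-0.0305],-1]
10: [[-0.0159,0.0384,-0.0001],[0,0,-0.0305],-1]
```

Call:
jog_arm(steps=[[[-0.0049,0.0413,0],[0,0,-0.0305],-1],[[-0.0062,0.0411,0],[0,0,-0.0305],-1],[[-0.0075,0.0409,0],[0,0,-0.0305],-1],[[-0.0087,0.0406,0],[0,0,-0.0305],-1],[[-0.0099,0.0403,0],[0,0,-0.0305],-1],[[-0.0112,0.04,0],[0,0,-0.0305],-1],[[-0.0124,0.0397,0],[0,0,-0.0305],-1],[[-0.0136,0.0393,0],[0,0,-0.0305],-1],[[-0.0148,0.03,0],[0,0,-0.0305],-1],[[-0.0159,0.02,0],[0,0,-0.0305],-1]])

```text
time_s: 36.05
eef_pos: [0.4235, -0.306, 0.1494]
ee_rot: [0.0, 0.999, 0.038, -0.0]
wrist_force: [-0.1, 0.6, -1.5]
grip_width: 0.0497
```

```bash
python3 - <<'E'
from h import *
s=st()
plan([(.425,-.3333,.11,-85.6,-1,3)])
E
```

```text
t 36.05 pos [ 0.4235 -0.306   0.1494] q [-0.857  0.083  1.813 -0.     1.246  0.638] F [-0.1  0.6 -1.5] w 0.0497
start [ 0.4235 -0.306   0.1494] -85.67
1: [[-0.0002,0.0091,0.0131],[0,0,-0.0004],-1]
2: [[-0.0002,0.0091,0.0131],[0,0,-0.0004],-1]
3: [[-0.0002,0.0091,0.0131],[0,0,-0.0004],-1]
```

Call:
jog_arm(steps=[[[0,0.01,0.01],[0,0,0],-1],[[0,0.011,0.02],[0,0,0],-1],[[0,0.006,0.02],[0,0,0],-1],[[0,0,0.005],[0,0,0],-1],[[0,0,0],[0,0,0],-1],[[0,0,0],[0,0,0],-1],[[0,0,0],[0,0,0],-1],[[0,0,0],[0,0,0],-1],[[0,0,0],[0,0,0],-1],[[0,0,0],[0,0,0],-1]])

```text
time_s: 37.3
eef_pos: [0.4264, -0.3318, 0.094]
ee_rot: [0.0, 0.999, 0.038, 0.0]
wrist_force: [0.2, 0.3, -2.6]
grip_width: 0.0494
```

```bash
python3 - <<'E'
from h import *
s=st();pos,ps,_=pose();print(np.degrees(ps))
p=camera_params('wrist');im=capture('wrist')
r=spotter.masks_of('wrist','cartridge_old')
for a in r:
    print(a['conf'],a['centre'],a['mask'].sum(),np.round(fit('cartridge_old',[(p,a['mask'])],.028,[*back(p,a['centre'],.04)[0][:2],.077])[0],4))
yaw=ps+np.pi/2;o=pos[:2]+.0085*np.array([np.cos(yaw),np.sin(yaw)])
im2=ovl(im,p,[('board',(.4708,-.3235,.0771),0),('cartridge_old',(.5268,-.3268,.077),.028),('cartridge',(.4825,-.329,.077),.028)])
im2=ovl(im2,p,[('chock',(*o,yaw),pos[2]-.008)],(0,255,0))
show(im2,'w17.png');show(im,'w17raw.png')
E
```

```text
t 37.3 pos [ 0.4264 -0.3318  0.094 ] q [-0.885  0.196  1.806 -0.     1.14   0.61 ] F [ 0.2  0.3 -2.6] w 0.0494
-85.67319580515678
0.87 [325.6, 88.6] 9290 [ 0.5266 -0.3271  0.0841]
0.22 [87.3, 296.5] 3876 [ 0.368  -0.1881 -0.636 ]
```

View pics/w17.png

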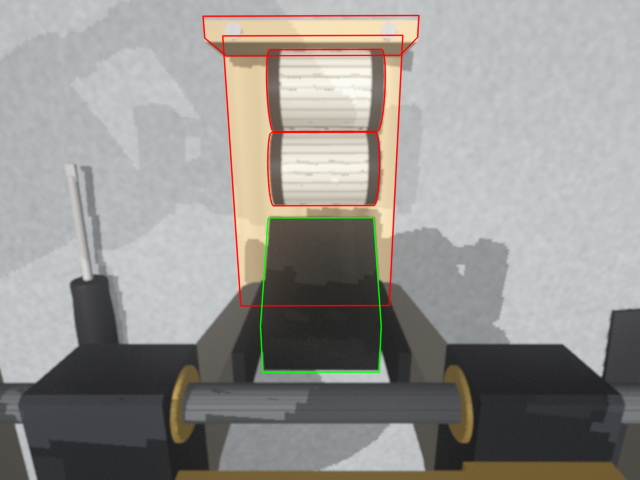

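Call:
jog_arm(steps=[[[0,0.0008,0.01],[0,0,0],-1],[[0,0,0.02],[0,0,0],-1],[[0,0,0.022],[0,0,0],-1],[[0,0,0.015],[0,0,0],-1],[[0,0,0.007],[0,0,0],-1],[[0,0,0.003],[0,0,0],-1],[[0,0,0.001],[0,0,0],-1],[[0,0,0],[0,0,0],-1],[[0,0,0],[0,0,0],-1],[[0,0,0],[0,0,0],-1]])

```text
time_s: 38.65
eef_pos: [0.4259, -0.3331, 0.0192]
ee_rot: [-0.0, 0.999, 0.038, -0.001]
wrist_force: [-12.3, 8.5, 29.6]
grip_width: 0.05
```

```bash
python3 - <<'E'
from h import *
s=st();show(capture('wrist')[:400,130:510],'w18.png');st()
E
```

```text
t 38.65 pos [ 0.4259 -0.3331  0.0192] q [-0.886  0.314  1.834 -0.002  0.995  0.609] F [-12.3   8.5  29.6] w 0.05
t 38.7 pos [ 0.4259 -0.3331  0.0192] q [-0.886  0.314  1.834 -0.002  0.995  0.609] F [-13.    8.6  29.7] w 0.0498
```

View pics/w18.png

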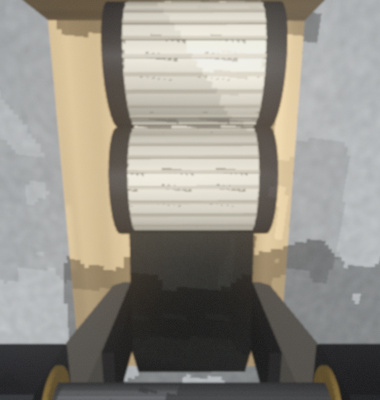

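Call:
jog_arm(steps=[[[-0.001,0,-0.001],[0,0,0],-1],[[-0.001,0,-0.001],[0,0,0],-1],[[-0.001,0,-0.001],[0,0,0],-1],[[0,0,0],[0,0,0],-1],[[0,0,0],[0,0,0],-1],[[0,0,0],[0,0,0],-1],[[0,0,0],[0,0,0],-1],[[0,0,0],[0,0,0],-1],[[0,0,0],[0,0,0],-1],[[0,0,0],[0,0,0],-1]])

```text
time_s: 39.95
eef_pos: [0.4241, -0.3333, 0.0195]
ee_rot: [0.001, 0.999, 0.038, 0.001]
wrist_force: [2.8, 0.6, 5.9]
grip_width: 0.0498
```

```bash
python3 - <<'E'
from h import *
s=st();show(cv2.resize(capture('side')[340:480,230:470],None,fx=3.3,fy=3.3,interpolation=cv2.INTER_CUBIC),'s19.png');show(cv2.resize(capture('scene')[150:260,160:270],None,fx=5,fy=5,interpolation=cv2.INTER_CUBIC),'sc19.png');st()
E
```

```text
t 39.95 pos [ 0.4241 -0.3333  0.0195] q [-0.89   0.308  1.841  0.     0.99   0.605] F [2.8 0.6 5.9] w 0.0498
t 40.05 pos [ 0.4242 -0.3334  0.0195] q [-0.89   0.308  1.841  0.     0.99   0.605] F [2.2 0.1 4.8] w 0.0498
```

View pics/s19.png

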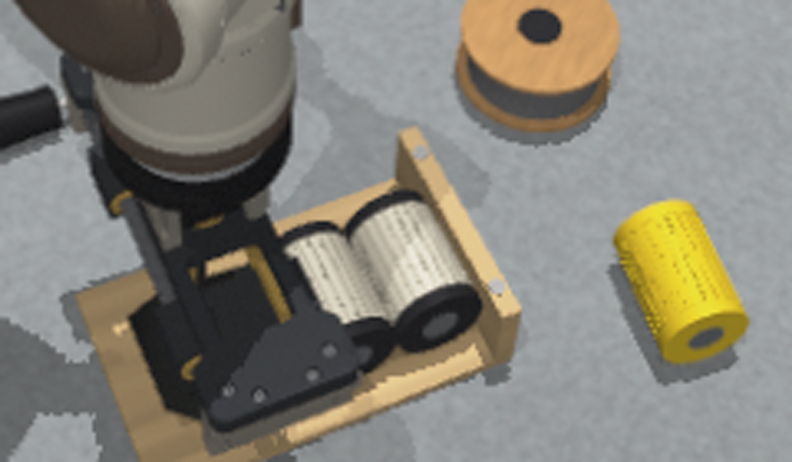

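View pics/sc19.png

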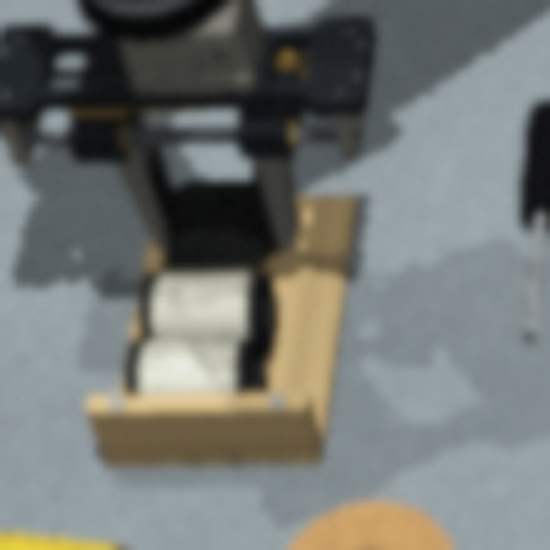

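Call:
jog_arm(steps=[[[-0.002,0,0],[0,0,0],-1],[[-0.003,0,0],[0,0,0],-1],[[-0.003,0,-0.001],[0,0,0],-1],[[-0.003,0,-0.001],[0,0,0],-1],[[0,0,0],[0,0,0],-1],[[0,0,0],[0,0,0],-1],[[0,0,0],[0,0,0],-1],[[0,0,0],[0,0,0],-1],[[0,0,0],[0,0,0],-1],[[0,0,0],[0,0,0],-1]])

```text
time_s: 41.3
eef_pos: [0.4125, -0.3336, 0.021]
ee_rot: [0.0, 0.999, 0.038, -0.0]
wrist_force: [0.8, -1.3, -1.3]
grip_width: 0.0496
```

```bash
python3 - <<'E'
from h import *
s=st();pos,ps,_=pose();p=camera_params('wrist');im=capture('wrist')
yaw=ps+np.pi/2;o=pos[:2]+.0085*np.array([np.cos(yaw),np.sin(yaw)])
im=np.clip(im.astype(float)*1.8,0,255).astype(np.uint8)
im=ovl(im,p,[('chock',(*o,yaw),pos[2]-.008)],(0,255,0))
im=ovl(im,p,[('cartridge_old',(.5268,-.3268,.077),.028),('cartridge',(.4825,-.329,.077),.028)])
show(cv2.resize(im[:400,150:490],None,fx=1.5,fy=1.5),'w20.png');show(cv2.resize(capture('side')[340:480,230:470],None,fx=3.3,fy=3.3,interpolation=cv2.INTER_CUBIC),'s20.png');
E
```

```text
t 41.3 pos [ 0.4125 -0.3336  0.021 ] q [-0.908  0.287  1.865 -0.     0.99   0.587] F [ 0.8 -1.3 -1.3] w 0.0496
```

View pics/w20.png

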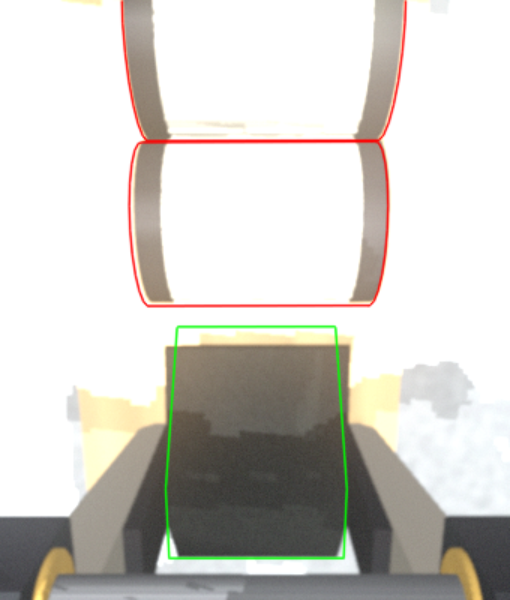

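View pics/s20.png

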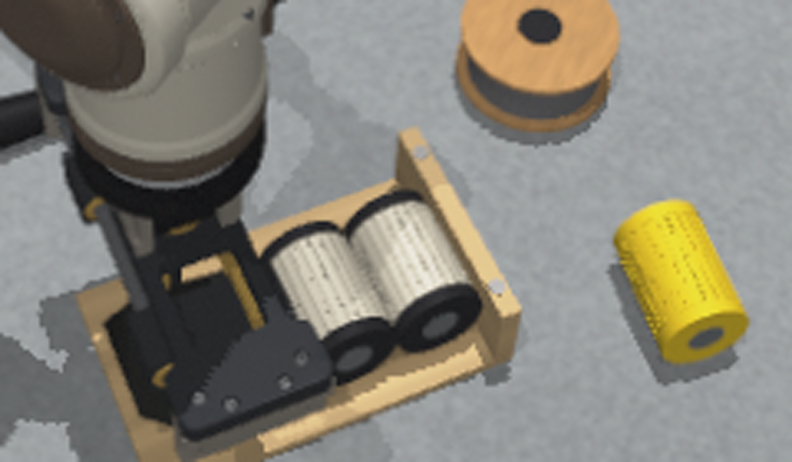

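```bash
python3 - <<'E'
from h import *
pos,ps,Rm=pose();p=camera_params('wrist');im=capture('wrist')
r=spotter.masks_of('wrist','chock')
for a in r: print(a['conf'],a['centre'],a['mask'].sum())
pickle.dump((pos,ps,p,im,r),open('w21.pkl','wb'))
g=cv2.cvtColor(im,cv2.COLOR_RGB2GRAY)
show(cv2.resize(np.clip(im[200:390,240:400].astype(float)*2.5,0,255).astype(np.uint8),None,fx=4,fy=3.1,interpolation=cv2.INTER_CUBIC),'w21.png')
P=PARTS['chock'][0]
yaw=ps+np.pi/2
for th in (0,10,15,20,25,30,35,40):
    t=np.radians(th);Q=P-[-.0085,0,.0267]
    x=Q[:,0]*np.cos(t)-Q[:,2]*np.sin(t);z=Q[:,0]*np.sin(t)+Q[:,2]*np.cos(t)
    W=place(np.c_[x,Q[:,1],z],pos[0],pos[1],yaw,pos[2]+.0187)
    u=proj(p,W).round(0)
    # points order y=-,then +: (rearbot,reartop,topfront,tip2,tip0)
    print(th,'reartop',u[1],u[6],'topfront',u[2],u[7],'tip',u[3],u[8],'minz',W[:,2].min().round(4),'tipz',W[4,2].round(3))
E
```

```text
0.94 [318.8, 303.3] 17023
0 reartop [379. 372.] [262. 372.] topfront [381. 325.] [260. 325.] tip [373. 218.] [268. 218.] minz 0.013 tipz 0.013
10 reartop [377. 369.] [264. 369.] topfront [380. 329.] [260. 329.] tip [376. 213.] [265. 214.] minz 0.0097 tipz 0.02
15 reartop [377. 367.] [264. 367.] topfront [380. 330.] [260. 331.] tip [377. 212.] [264. 212.] minz 0.0084 tipz 0.024
20 reartop [376. 365.] [265. 365.] topfront [380. 332.] [260. 332.] tip [378. 211.] [262. 212.] minz 0.0073 tipz 0.028
25 reartop [375. 362.] [266. 362.] topfront [380. 333.] [261. 333.] tip [380. 212.] [261. 212.] minz 0.0064 tipz 0.032
30 reartop [375. 359.] [266. 359.] topfront [380. 334.] [261. 334.] tip [381. 213.] [259. 213.] minz 0.0058 tipz 0.036
35 reartop [374. 356.] [267. 356.] topfront [380. 335.] [261. 335.] tip [383. 215.] [258. 215.] minz 0.0055 tipz 0.04
40 reartop [374. 353.] [267. 353.] topfront [379. 336.] [261. 336.] tip [384. 217.] [256. 218.] minz 0.0054 tipz 0.044
```

View pics/w21.png

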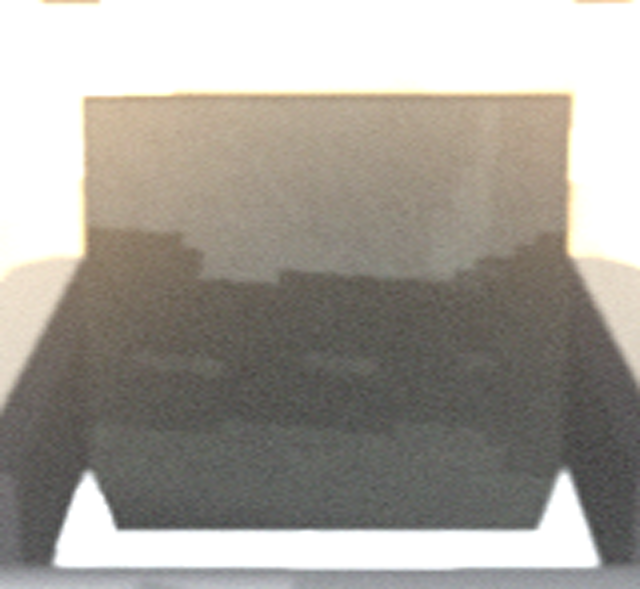

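```bash
python3 - <<'E'
from h import *
from scipy.optimize import least_squares
pos,ps,p,im,r=pickle.load(open('w21.pkl','rb'))
P=PARTS['chock'][0];yaw=ps+np.pi/2
def W(v):
    th,sx,sz=v;Q=P-[-.0085-sx*0,0,.0267]
    x=Q[:,0]*np.cos(th)-Q[:,2]*np.sin(th)+sx;z=Q[:,0]*np.sin(th)+Q[:,2]*np.cos(th)+sz
    return place(np.c_[x,Q[:,1],z],pos[0],pos[1],yaw,pos[2]+.0187)
def meas(v):
    u=proj(p,W(v));return np.array([u[3,1],u[3,0]-u[8,0],u[1,1],u[1,0]-u[6,0],u[2,1]])
for m,w in (([230.6,121.5,370.3,105.5,338.7],[1,1,1,.5,0]),([230.6,121.5,370.3,105.5,338.7],[1,1,1,.5,.5])):
  for th0 in (.2,.5):
    s=least_squares(lambda v:(meas(v)-m)*w,[th0,-.005,0],x_scale=[.1,.005,.005]);v=s.x
    print(np.degrees(v[0]),v[1:].round(4),s.cost,meas(v).round(1),'minz',W(v)[:,2].min().round(4),W(v)[[0,4]].round(4).tolist())
E
```

```text
32.9619472773401 [-0.0073 -0.0007] 0.04306265423058189 [230.6 121.5 370.2 106.1 349.4] minz 0.0049 [[0.4037, -0.3593, 0.0049], [0.4539, -0.3555, 0.0376]]
32.96194710069515 [-0.0073 -0.0007] 0.04306265423059949 [230.6 121.5 370.2 106.1 349.4] minz 0.0049 [[0.4037, -0.3593, 0.0049], [0.4539, -0.3555, 0.0376]]
32.36099119419269 [-0.0071 -0.0016] 12.167914963564508 [229.4 120.5 369.2 105.7 347.8] minz 0.0041 [[0.4035, -0.3593, 0.0041], [0.454, -0.3555, 0.0362]]
32.36097524035087 [-0.0071 -0.0016] 12.167914963630889 [229.4 120.5 369.2 105.7 347.8] minz 0.0041 [[0.4035, -0.3593, 0.0041], [0.454, -0.3555, 0.0362]]
```

Call:
jog_arm(steps=[[[0,0,-0.006],[0,0,0],-1],[[0,0,-0.01],[0,0,0],-1],[[0,0,-0.01],[0,0,0],-1],[[0,0,0],[0,-0.1,0],-1],[[0,0,0],[0,-0.131,0],-1],[[0,0,0],[0,-0.131,0],-1],[[0,0,0],[0,-0.131,0],-1],[[0,0,0],[0,-0.03,0],-1],[[0,0,0],[0,0,0],-1],[[0,0,0],[0,0,0],-1]])

```text
time_s: 42.75
eef_pos: [0.4122, -0.334, 0.0476]
ee_rot: [0.01, 0.966, 0.036, -0.258]
wrist_force: [-0.1, 0.7, -1.5]
grip_width: 0.0498
```

```bash
python3 - <<'E'
from h import *
st();print(pose()[2].round(3).tolist())
show(cv2.resize(capture('side')[320:480,220:470],None,fx=3.2,fy=3.2,interpolation=cv2.INTER_CUBIC),'s22.png')
p=camera_params('wrist');im=capture('wrist');show(im,'w22.png')
a=spotter.masks_of('wrist','chock')
for r in a: print(r['conf'],r['centre'],r['mask'].sum())
pickle.dump((p,im,a),open('w22.pkl','wb'))
E
```

```text
t 42.75 pos [ 0.4122 -0.334   0.0476] q [-0.696  0.587  1.487 -0.357  1.465  0.91 ] F [-0.1  0.7 -1.5] w 0.0498
[[0.865, 0.075, -0.497], [0.064, -0.997, -0.038], [-0.498, 0.0, -0.867]]
0.69 [323.6, 302.6] 17017
```

View pics/s22.png

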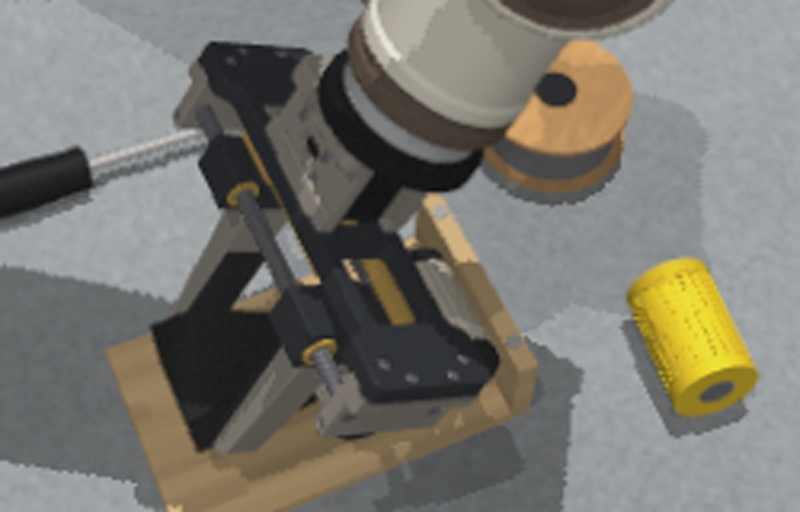

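View pics/w22.png

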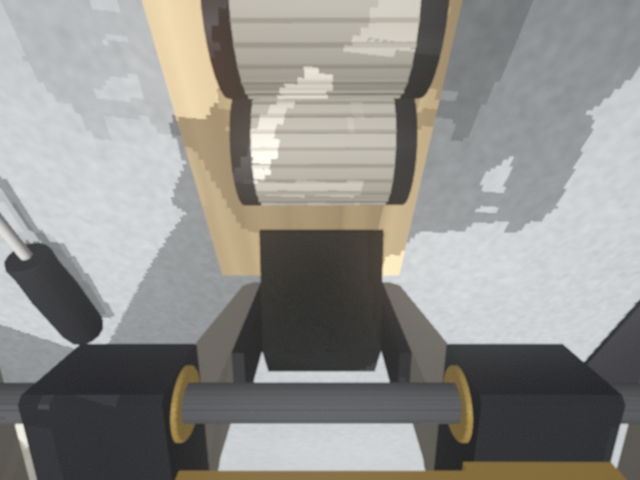

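Call:
jog_arm(steps=[[[0.004,0,0.0069],[0,0,0],-1],[[0.005,0,0.0087],[0,0,0],-1],[[0.0035,0,0.0061],[0,0,0],-1],[[0.0015,0,0.0026],[0,0,0],-1],[[0.001,0,0.0017],[0,0,0],-1],[[0,0,0],[0,0,0],-1],[[0,0,0],[0,0,0],-1],[[0,0,0],[0,0,0],-1],[[0,0,0],[0,0,0],-1],[[0,0,0],[0,0,0],-1]])

```text
time_s: 44.15
eef_pos: [0.4125, -0.3336, 0.017]
ee_rot: [0.01, 0.965, 0.037, -0.258]
wrist_force: [0.0, 0.1, -1.1]
grip_width: 0.0498
```

```bash
python3 - <<'E'
from h import *
st()
show(cv2.resize(capture('side')[320:480,220:470],None,fx=3.2,fy=3.2,interpolation=cv2.INTER_CUBIC),'s23.png')
st()
E
```

```text
t 44.15 pos [ 0.4125 -0.3336  0.017 ] q [-0.695  0.635  1.487 -0.359  1.422  0.927] F [ 0.   0.1 -1.1] w 0.0498
t 44.2 pos [ 0.4126 -0.3336  0.017 ] q [-0.695  0.635  1.487 -0.359  1.422  0.927] F [-0.  -0.6 -1.7] w 0.0497
```

View pics/s23.png

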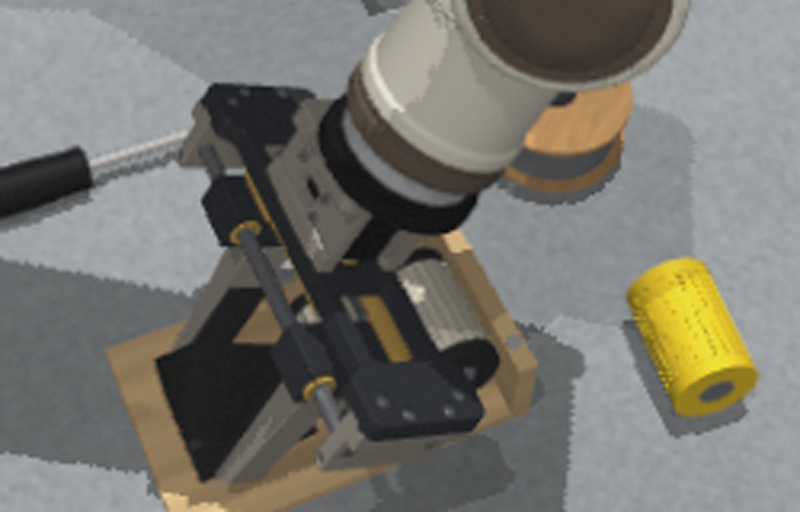

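Call:
jog_arm(steps=[[[0.0005,0,0.0009],[0,0,0],-1],[[0.0005,0,0.0009],[0,0,0],-1],[[0.0005,0,0.0009],[0,0,0],-1],[[0.0002,0,0.0004],[0,0,0],-1],[[0,0,0],[0,0,0],-1],[[0,0,0],[0,0,0],-1],[[0,0,0],[0,0,0],-1],[[0,0,0],[0,0,0],-1],[[0,0,0],[0,0,0],-1],[[0,0,0],[0,0,0],-1]])

```text
time_s: 45.45
eef_pos: [0.4125, -0.3336, 0.0136]
ee_rot: [0.01, 0.965, 0.036, -0.258]
wrist_force: [-1.2, 0.1, 1.6]
grip_width: 0.05
```

```bash
python3 - <<'E'
from h import *
st()
p=camera_params('wrist');im=capture('wrist');show(cv2.resize(np.clip(im[180:390,200:440].astype(float)*1.7,0,255).astype(np.uint8),None,fx=3.2,fy=2.8),'w24.png');st()
E
```

```text
t 45.45 pos [ 0.4125 -0.3336  0.0136] q [-0.695  0.64   1.487 -0.36   1.417  0.929] F [-1.2  0.1  1.6] w 0.05
t 45.5 pos [ 0.4125 -0.3336  0.0136] q [-0.695  0.64   1.487 -0.36   1.417  0.929] F [0.2 1.  0.8] w 0.0497
```

View pics/w24.png

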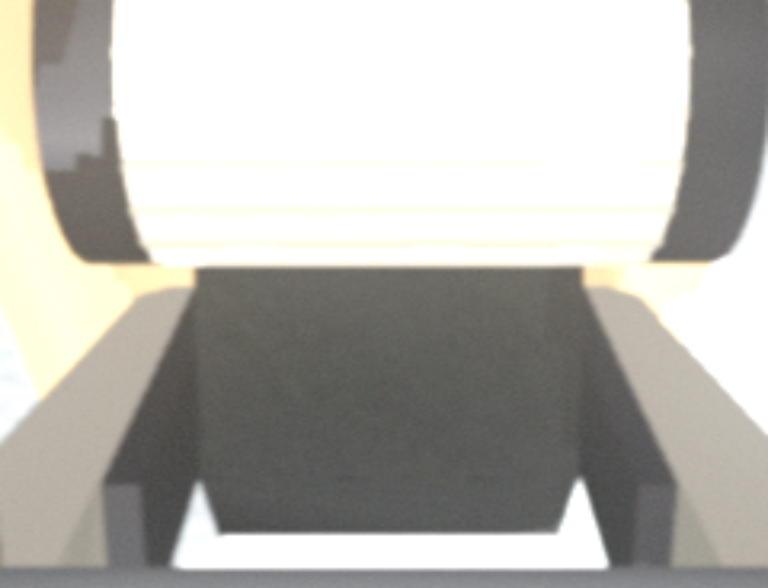

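Call:
jog_arm(steps=[[[0.0002,0,0.0003],[0,0,0],-1],[[0,0,0],[0,0,0],0.12],[[0,0,0],[0,0,0],0.2],[[0,0,0],[0,0,0],0.25],[[0,0,0],[0,0,0],0.25],[[0,0,0],[0,0,0],0.25],[[0,0,0],[0,0,0],0.25],[[0,0,0],[0,0,0],-1],[[0,0,0],[0,0,0],-1],[[0,0,0],[0,0,0],-1]])

```text
time_s: 46.75
eef_pos: [0.4125, -0.3336, 0.0131]
ee_rot: [0.01, 0.965, 0.037, -0.258]
wrist_force: [-0.5, -0.5, -0.1]
grip_width: 0.0498
```

```bash
python3 - <<'E'
from h import *
st();print(pose()[2].round(3).tolist())
p=camera_params('wrist');im=capture('wrist')
r=spotter.masks_of('wrist','chock');c=spotter.masks_of('wrist','cartridge')
pickle.dump((p,im,r,c,pose()),open('w25.pkl','wb'))
for a in r+c: print(a['conf'],a['centre'],a['mask'].sum())
im=np.clip(im.astype(float)*1.7,0,255).astype(np.uint8)
im=ovl(im,p,[('cartridge',(.4825,-.329,.077),.028)])
for ox in (.420,.424,.428):
    im=ovl(im,p,[('chock',(ox,-.3330,.077),.006)],(0,255,0))
show(cv2.resize(im[100:390,180:460],None,fx=2.7,fy=2,),'w25.png');st()
E
```

```text
t 46.75 pos [ 0.4125 -0.3336  0.0131] q [-0.695  0.641  1.487 -0.36   1.416  0.93 ] F [-0.5 -0.5 -0.1] w 0.0498
[[0.864, 0.076, -0.498], [0.065, -0.997, -0.038], [-0.499, 0.0, -0.866]]
0.89 [323.7, 325.2] 11061
t 46.9 pos [ 0.4125 -0.3336  0.0131] q [-0.695  0.641  1.487 -0.36   1.416  0.93 ] F [-0.8  0.  -0.2] w 0.0503
```

View pics/w25.png

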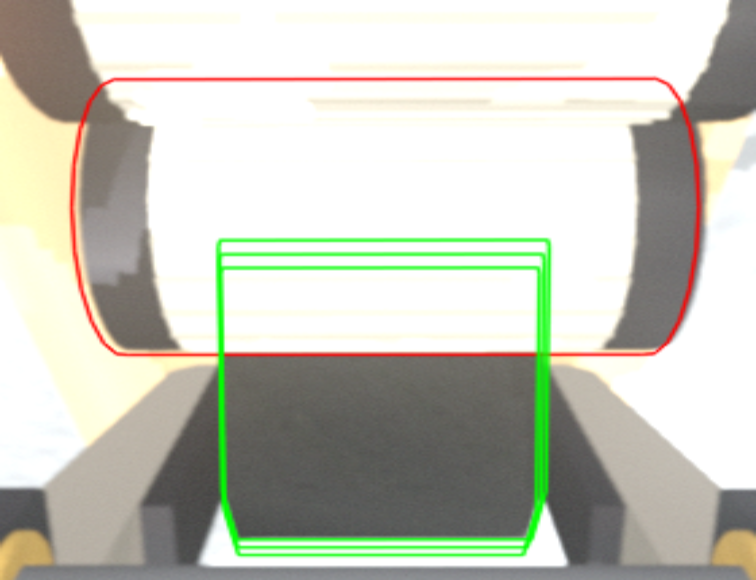

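Call:
jog_arm(steps=[[[0,0,0],[0,0,0],-1],[[0.0017,0,-0.001],[0,0,0],-1],[[0.0026,0,-0.0015],[0,0,0],-1],[[0.0026,0,-0.0015],[0,0,0],-1],[[0.0017,0,-0.001],[0,0,0],-1],[[0.0009,0,-0.0005],[0,0,0],-1],[[0,0,0],[0,0,0],-1],[[0,0,0],[0,0,0],-1],[[0,0,0],[0,0,0],-1],[[0,0,0],[0,0,0],-1]])

```text
time_s: 48.15
eef_pos: [0.4235, -0.3328, 0.0131]
ee_rot: [0.01, 0.965, 0.037, -0.258]
wrist_force: [0.9, -0.4, 0.0]
grip_width: 0.0501
```

```bash
python3 - <<'E'
from h import *
st()
p=camera_params('wrist');im=capture('wrist')
im=np.clip(im.astype(float)*1.7,0,255).astype(np.uint8)
im=ovl(im,p,[('cartridge',(.4825,-.329,.077),.028)])
for ox in (.436,.440,.444):
    im=ovl(im,p,[('chock',(ox,-.3320,.077),.006)],(0,255,0))
show(cv2.resize(im[100:390,180:460],None,fx=2.7,fy=2,),'w26.png');st()
E
```

```text
t 48.15 pos [ 0.4235 -0.3328  0.0131] q [-0.683  0.66   1.457 -0.354  1.43   0.935] F [ 0.9 -0.4  0. ] w 0.0501
t 48.2 pos [ 0.4234 -0.3328  0.0131] q [-0.683  0.66   1.457 -0.354  1.43   0.935] F [ 0.2  0.1 -0.1] w 0.0502
```

View pics/w26.png

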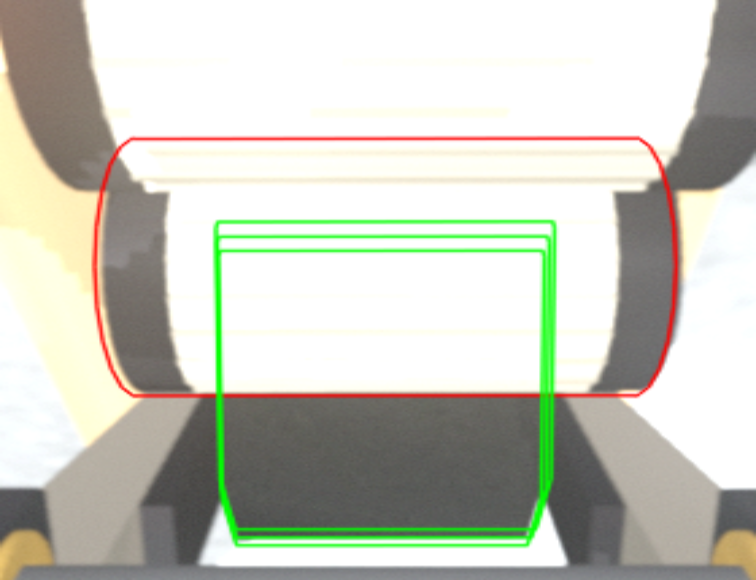

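Call:
jog_arm(steps=[[[0.0004,0,-0.00025],[0,0,0],-1],[[0.0004,0,-0.00025],[0,0,0],-1],[[0.0004,0,-0.00025],[0,0,0],-1],[[0.0004,0,-0.00025],[0,0,0],-1],[[0,0,0],[0,0,0],-1],[[0,0,0],[0,0,0],-1],[[0,0,0],[0,0,0],-1],[[0,0,0],[0,0,0],-1],[[0,0,0],[0,0,0],-1],[[0,0,0],[0,0,0],-1]])

```text
time_s: 49.45
eef_pos: [0.4253, -0.3326, 0.0131]
ee_rot: [0.01, 0.965, 0.037, -0.258]
wrist_force: [-0.0, -0.2, -1.3]
grip_width: 0.05
```

```bash
python3 - <<'E'
from h import *
for i in range(2): st();im=capture('wrist')
show(cv2.resize(np.clip(im.astype(float)*1.7,0,255).astype(np.uint8)[100:390,180:460],None,fx=2.7,fy=2,),'w27.png')
E
```

```text
t 49.45 pos [ 0.4253 -0.3326  0.0131] q [-0.681  0.663  1.452 -0.354  1.432  0.936] F [-0.  -0.2 -1.3] w 0.05
t 49.5 pos [ 0.4253 -0.3326  0.0131] q [-0.681  0.663  1.452 -0.354  1.432  0.936] F [ 0.3  0.4 -2.3] w 0.0499
```

Call:
jog_arm(steps=[[[0.0003,0,-0.00015],[0,0,0],-1],[[0.0003,0,-0.00015],[0,0,0],-1],[[0.0003,0,-0.00015],[0,0,0],-1],[[0.0003,0,-0.00015],[0,0,0],-1],[[0,0,0],[0,0,0],-1],[[0,0,0],[0,0,0],-1],[[0,0,0],[0,0,0],-1],[[0,0,0],[0,0,0],-1],[[0,0,0],[0,0,0],-1],[[0,0,0],[0,0,0],-1]])

```text
time_s: 50.8
eef_pos: [0.4266, -0.3325, 0.0131]
ee_rot: [0.01, 0.965, 0.036, -0.258]
wrist_force: [0.9, -0.2, -1.5]
grip_width: 0.0499
```

```bash
python3 - <<'E'
from h import *
for i in range(2): st();p=camera_params('wrist');im=capture('wrist')
im=np.clip(im.astype(float)*1.7,0,255).astype(np.uint8)
im=ovl(im,p,[('cartridge',(.4825,-.329,.077),.028)])
for ox in (.440,.444):
    im=ovl(im,p,[('chock',(ox,-.3320,.077),.006)],(0,255,0))
show(cv2.resize(im[100:390,180:460],None,fx=2.7,fy=2,),'w28.png')
E
```

```text
t 50.8 pos [ 0.4266 -0.3325  0.0131] q [-0.68   0.666  1.448 -0.353  1.434  0.937] F [ 0.9 -0.2 -1.5] w 0.0499
t 50.85 pos [ 0.4266 -0.3325  0.0131] q [-0.68   0.666  1.448 -0.353  1.434  0.937] F [-0.2 -0.1 -1.1] w 0.0498
```

View pics/w28.png

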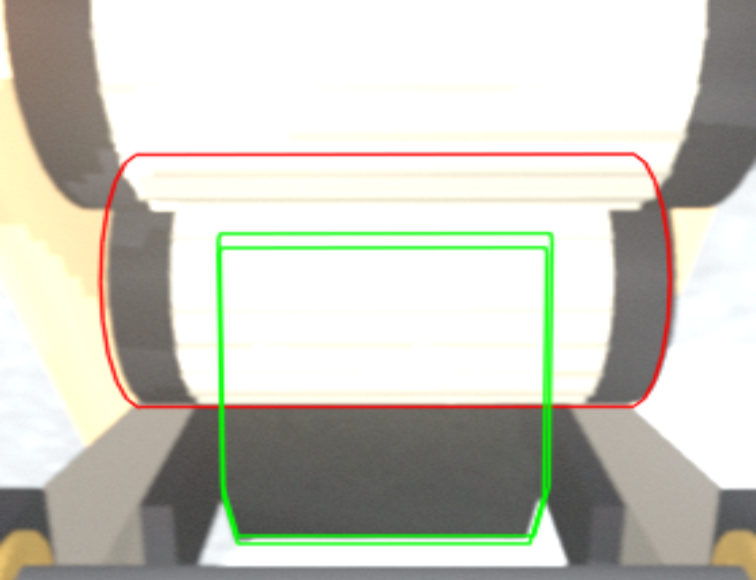

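Call:
jog_arm(steps=[[[0.00035,0,-0.0002],[0,0,0],-1],[[0.00035,0,-0.0002],[0,0,0],-1],[[0.00035,0,-0.0002],[0,0,0],-1],[[0,0,0],[0,0,0],-1],[[0,0,0],[0,0,0],-1],[[0,0,0],[0,0,0],-1],[[0,0,0],[0,0,0],-1],[[0,0,0],[0,0,0],-1],[[0,0,0],[0,0,0],-1],[[0,0,0],[0,0,0],-1]])

```text
time_s: 52.15
eef_pos: [0.4278, -0.3324, 0.0131]
ee_rot: [0.01, 0.965, 0.037, -0.258]
wrist_force: [0.7, -0.6, -2.0]
grip_width: 0.05
```

```bash
python3 - <<'E'
from h import *
for i in range(2): st();p=camera_params('wrist');im=capture('wrist')
print(bot.state()['ft_torque'])
im=np.clip(im.astype(float)*1.2,0,255).astype(np.uint8)
show(cv2.resize(im[60:390,180:460],None,fx=2.7,fy=1.8,),'w29.png')
E
```

```text
t 52.15 pos [ 0.4278 -0.3324  0.0131] q [-0.679  0.668  1.445 -0.352  1.435  0.937] F [ 0.7 -0.6 -2. ] w 0.05
t 52.2 pos [ 0.4278 -0.3324  0.0131] q [-0.679  0.668  1.445 -0.352  1.435  0.937] F [-0.3 -0.4 -1.2] w 0.0498
[ 0.03824604 -0.21064085 -0.01787755]
```

View pics/w29.png

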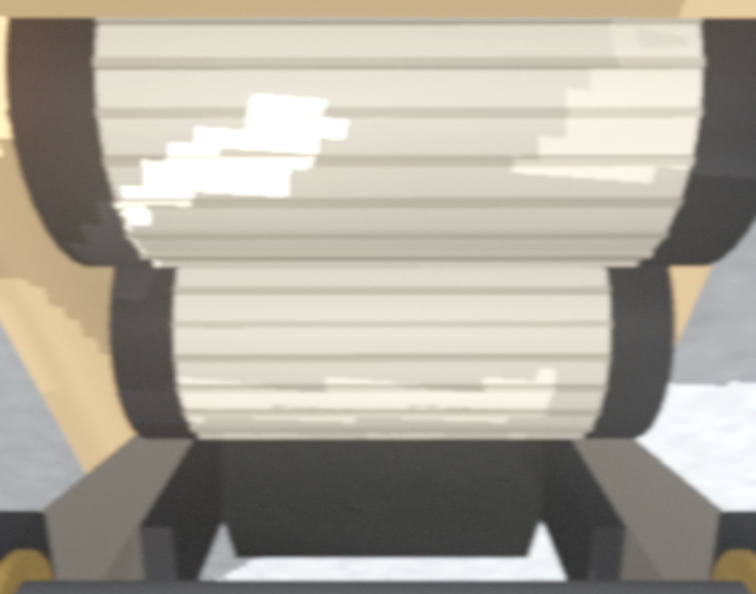

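Call:
jog_arm(steps=[[[0.00035,0,-0.0002],[0,0,0],-1],[[0.00035,0,-0.0002],[0,0,0],-1],[[0.00035,0,-0.0002],[0,0,0],-1],[[0.00035,0,-0.0002],[0,0,0],-1],[[0,0,0],[0,0,0],-1],[[0,0,0],[0,0,0],-1],[[0,0,0],[0,0,0],-1],[[0,0,0],[0,0,0],-1],[[0,0,0],[0,0,0],-1],[[0,0,0],[0,0,0],-1]])

```text
time_s: 53.5
eef_pos: [0.4294, -0.3322, 0.0131]
ee_rot: [0.01, 0.965, 0.036, -0.258]
wrist_force: [-4.8, 0.5, 1.2]
grip_width: 0.05
```

```bash
python3 - <<'E'
from h import *
for i in range(2): st();p=camera_params('wrist');im=capture('wrist')
print(bot.state()['ft_torque'])
im=np.clip(im.astype(float)*1.7,0,255).astype(np.uint8)
im=ovl(im,p,[('cartridge',(.4825,-.329,.077),.028)])
im=ovl(im,p,[('chock',(.4445,-.3320,.077),.006)],(0,255,0))
show(cv2.resize(im[60:390,180:460],None,fx=2.7,fy=1.8,),'w30.png')
E
```

```text
t 53.5 pos [ 0.4294 -0.3322  0.0131] q [-0.677  0.671  1.44  -0.352  1.438  0.938] F [-4.8  0.5  1.2] w 0.05
t 53.55 pos [ 0.4294 -0.3322  0.0131] q [-0.677  0.671  1.44  -0.352  1.438  0.938] F [-5.1  1.   1.7] w 0.0499
[ 0.09286855  0.77607843 -0.01115564]
```

View pics/w30.png

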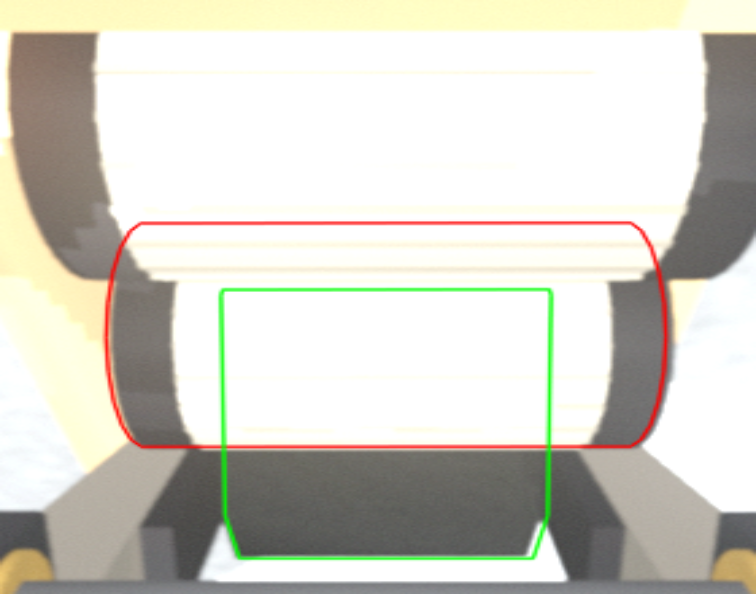

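Call:
jog_arm(steps=[[[0,0,0],[0,0,0],0.15],[[0,0,0],[0,0,0],0.25],[[0,0,0],[0,0,0],0.35],[[0,0,0],[0,0,0],0.4],[[0,0,0],[0,0,0],0.4],[[-0.005,0,-0.0087],[0,0,0],0.4],[[-0.01,0,-0.0173],[0,0,0],0.4],[[-0.015,0,-0.026],[0,0,0],0.4],[[-0.02,0,-0.035],[0,0,0],0.4],[[-0.01,0,-0.017],[0,0,0],0.4]])

```text
time_s: 54.85
eef_pos: [0.4307, -0.3333, 0.1369]
ee_rot: [0.012, 0.966, 0.036, -0.256]
wrist_force: [-0.0, 0.3, 0.3]
grip_width: 0.0644
```

```bash
python3 - <<'E'
from h import *
st();p=camera_params('wrist');im=capture('wrist');s=capture('side');c=capture('scene')
im2=ovl(im,p,[('cartridge',(.4825,-.329,.077),.028)]);im2=ovl(im2,p,[('chock',(.4435,-.3320,.077),.006)],(0,255,0))
show(im2,'w31.png');show(cv2.resize(s[340:480,230:470],None,fx=3.3,fy=3.3,interpolation=cv2.INTER_CUBIC),'s31.png');show(c,'sc31.png')
E
```

```text
t 54.85 pos [ 0.4307 -0.3333  0.1369] q [-0.677  0.507  1.405 -0.349  1.619  0.872] F [-0.   0.3  0.3] w 0.0644
```

View pics/w31.png

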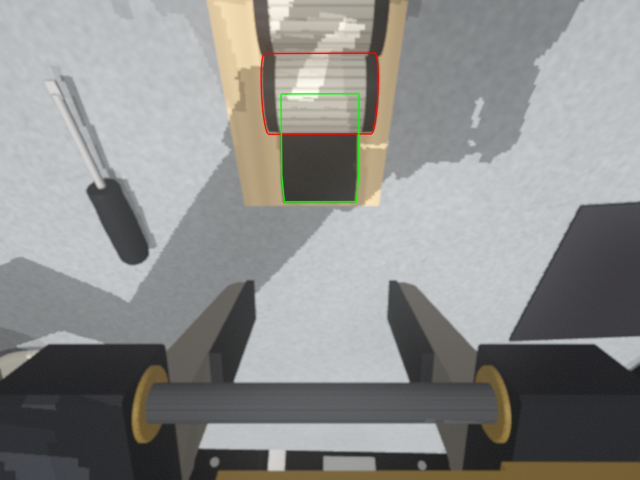

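View pics/s31.png

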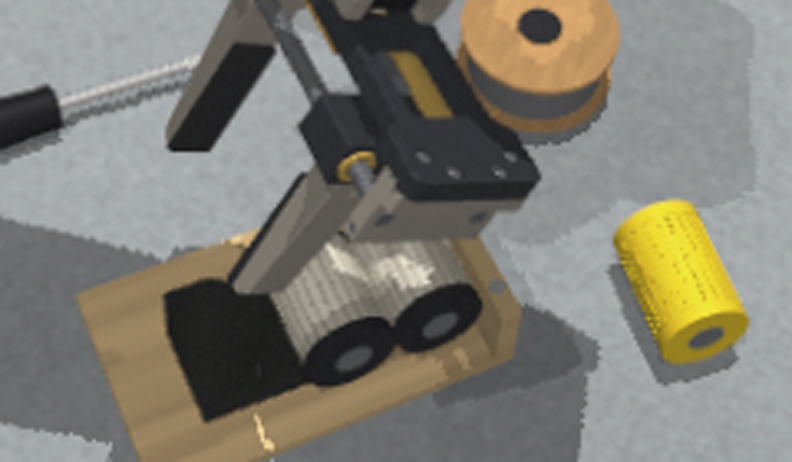

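View pics/sc31.png

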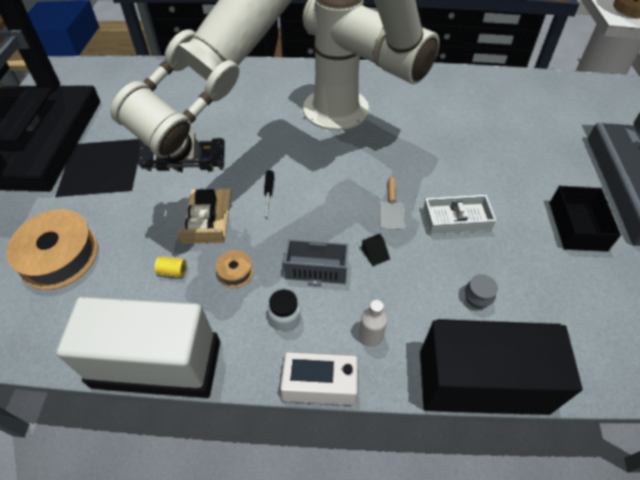

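Call:
jog_arm(steps=[[[-0.02,0,-0.03],[0,0,0],0.4],[[-0.03,0,-0.04],[0,0,0],0.4],[[0,-0.03,-0.03],[0,0,0],0.4],[[0,-0.05,0],[0,0,0],0.4],[[0,-0.05,0],[0,0,0],0.4],[[0,-0.05,0],[0,0,0],0.4],[[0,-0.04,0],[0,0,0],0.4],[[0,-0.02,0],[0,0,0],0.4],[[0,0,0],[0,0,0],0.4],[[0,0,0],[0,0,0],0.4]])

```text
time_s: 56.25
eef_pos: [0.418, -0.0936, 0.2444]
ee_rot: [0.01, 0.965, 0.036, -0.259]
wrist_force: [0.3, 1.1, -0.5]
grip_width: 0.0649
```

```bash
python3 - <<'E'
from h import *
st();s=capture('side');c=capture('scene')
pp=camera_params('side')
show(cv2.resize(np.clip(s[360:480,230:400].astype(float)*1.4,0,255).astype(np.uint8),None,fx=4.6,fy=4.6,interpolation=cv2.INTER_CUBIC),'s32.png')
o=ovl(s,pp,[('cartridge_old',(.5268,-.3268,.077),.028),('cartridge',(.4825,-.329,.077),.028)]);o=ovl(o,pp,[('chock',(.4425,-.3325,.077),.006)],(0,255,0))
show(cv2.resize(o[360:480,230:400],None,fx=4.6,fy=4.6,interpolation=cv2.INTER_CUBIC),'s32o.png')
show(cv2.resize(c[150:260,160:270],None,fx=5,fy=5,interpolation=cv2.INTER_CUBIC),'sc32.png')
E
```

```text
t 56.25 pos [ 0.418  -0.0936  0.2444] q [-0.347  0.192  1.586 -0.214  1.843  1.142] F [ 0.3  1.1 -0.5] w 0.0649
```

View pics/s32.png

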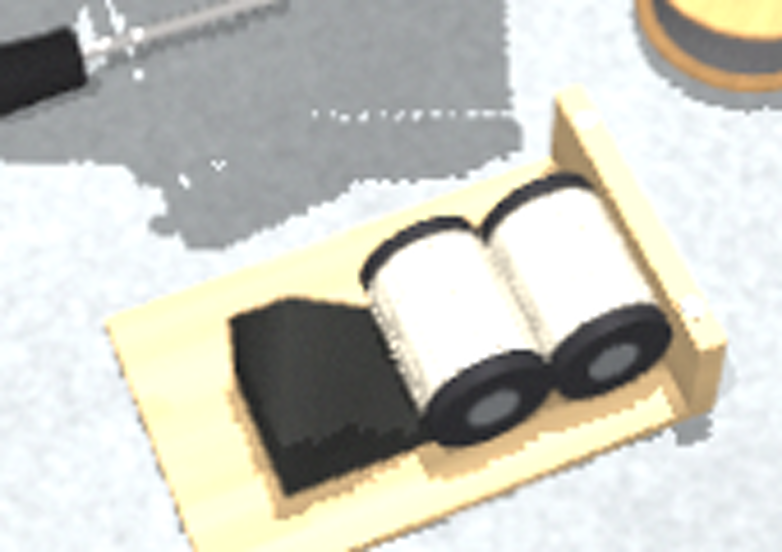

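View pics/s32o.png

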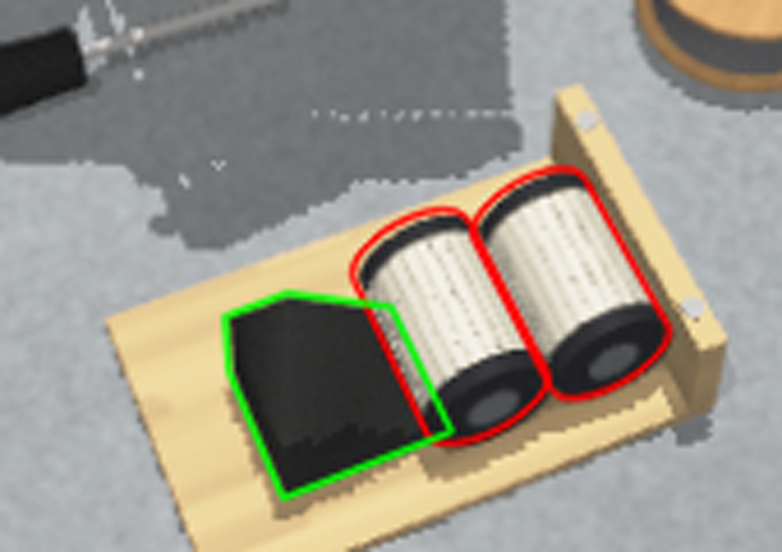

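View pics/sc32.png

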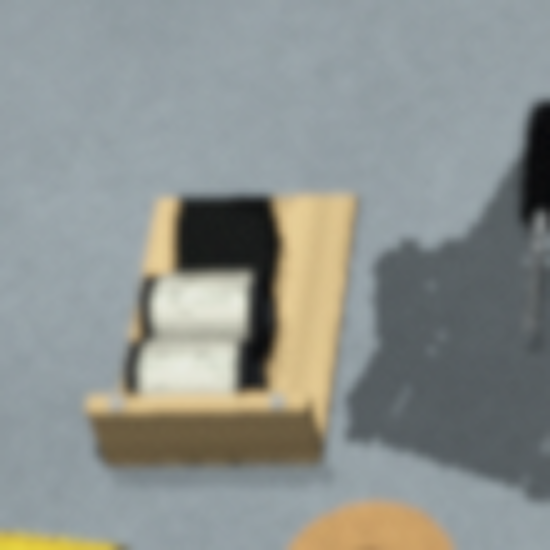

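```bash
python3 - <<'E'
from h import *
print(np.abs(bot.state()['joint_vel']).max());print(bot.close_job())
E
```

```text
0.004834641047693997
the job is handed in; nothing more can be done
None
```

I finished every step in the order you asked and handed the job in at about 56 s. One thing went wrong on the way, with the chock; I corrected it before handing in.

- **Cover:** I squeezed both tabs in, lifted the cover off and set it on the bare bench. I then took it again by the rib and laid it in the tray. The fingers ended at the height expected for the tray floor, and the scene picture shows it lying flat.
- **Cartridge:** I lifted it out of the housing end to end and laid it beside the old one. The last pictures show the two side by side at the stop.
- **Chock:** I took the farther of the two look-alikes.
    - **What went wrong:** my first descent brought its thin edge down on the cartridge, with about 30 N at the wrist. That tipped the chock about 32° in the grip and slid it about 7 mm. The cartridges did not move.
    - **How I fixed it:** I backed off, tilted the tool so the chock was level, set it on the board, gripped it again and slid it in until it met about 5 N of resistance.

**Last checks:** the side view shows the chock flat with its thin edge under the outer cartridge, the gripper well clear and the arm at rest. The bystanders look unmoved.

**Disagreement:** contact came 2–3 mm later than I had computed. My overlays in the side view are also about 1–2 mm off, which is about the stated calibration error.

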